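Knock out a stuck pressure cell

ROBOT

A 6-joint arm with a two-finger parallel gripper is mounted at the origin on the work surface. World frame = base frame: x ahead of the robot, y to its left, z up, the work surface at z = 0. Lengths are in m, angles in rad, forces in N, time in s.
With the tool pointing down it reaches from about 0.35 to 0.85 m from the base axis. Payload 8.1 kg.
Tool frame: the origin (TCP) lies on the mounting face of the last link; the fingertips stand 186 mm ahead of it and the grasp point (between the pads) lies 167 mm ahead of it; z points along the fingers, y is the line along which they close (so a half turn about z gives the same grasp; the last joint's range is limited). The gripper opens to 93 mm and grips with 3 to 60 N. Pads are 15 mm wide; open, the fingers measure 128 mm over their backs; the gripper's body (75 mm by 188 mm) begins 65 mm behind the grasp point.
Start: joints at [1.094, 0.13, 1.488, -0, 1.523, -0.085], TCP at [0.229, 0.555, 0.405] pointing down, gripper open.
Joint ranges: [-2.96, 2.96], [-0.89, 2.26], [0.02, 2.5], [-1.34, 4.48], [0, 2.73], [-2.66, 2.66]. Speed limits (rad/s): [2.39, 2.39, 2.79, 3.14, 3.14, 3.14].

INTERFACE

Orientations are given as a unit quaternion [x, y, z, w].
In Python, from rig import sensors, optics, hand_in gives the robot as it stands.
- The arm moves only by the tool apply_moves, never from a script. Its arguments are lists of equal length, an entry for each row: "delta_pos": the shift along the world's x, y, z in cm, a list of three; "rotation": the turn, a rotation vector about the world's x, y, z in degrees, a list of three; "claw": the gripper's target within -1 to 1 (fully open at 1, half-way at 0, shut at -1). A call has 1 to 5 rows; each row shifts and turns the commanded pose from where the row before left it; what a row does not reach is not made up. A row lasts 1/10 s, in which the tool goes at most 50 mm and 8.59 degrees, less where a joint would pass 70% of its speed; a pose out of reach is approached as far as the arm can. A call with a gripper value outside its range is refused whole. The fingers move at their own pace and stop on an object; the grip force is fixed at half the most. Time passes only in rows, so rows that do not move let the fingers close. It gives the time, the measured TCP pose, the force, the opening and the grip force at its end, in the units of the state.
- sensors.read_state(): the state, without advancing time (a new reading comes with each control period).
- optics.camera(name): name is "scene" or "top" or "wrist"; returns the picture (480x640x3 uint8, blue, green, red); there is no depth.
- optics.camera_info(name): a dict with "fx", "fy", "cx", "cy" (pixels), "rvec" (rotation vector, rad) and "tvec" (3), from world to camera coordinates, as OpenCV has them. Camera axes: x right, y down, z forward; pixel columns grow to the right and rows downward; lengths in m; the calibration is good to about 2 mm. A picture is of the moment at which its call begins: read the wrist's pose just before it. camera_info takes no time and is no camera call; for the wrist camera it gives the pose at the moment of the call.
- hand_in(): hands the job in; it is judged then, once.
The state is a dict: "time": time; "joint_positions": joint angles; "dq": joint speeds; "tau": joint torques, N m; "tcp_pos": TCP position; "orientation": TCP orientation; "ft_force": force on the tool from outside, world axes, zero at the start; "wrist_torque": the same for the moment, N m; "finger_gap": finger opening in m; "grasp_force": force on a finger pad.
Only numpy, scipy, OpenCV 4.12 (cv2) and the standard library are available. Lean on these libraries where they do the work, as an engineer would, in place of code of your own. Each camera call takes 0.05 s, during which the arm holds its last target. There are 200 camera calls.

TASK

The pressure cell is stuck down inside the tempering jacket that is clamped in the sloping cradle. Take the long thin knock-out rod, feel for the hole in the jacket's end cover without forcing the rod against it, and push it up through until the cell stands about 35 to 50 mm proud of the mouth but is still held by the jacket, and lay that rod back down on the rubber mat; then draw the cell out and lay it down on its side, gently, in the ribbed steel tray. Do not let the cell fall or set it down anywhere else, and leave the other rods and everything else where they are.

Things in the scene. Friction and masses are not known exactly. Their poses are not given: they have to be found in the camera images.
- jacket: tempering jacket, fixed: steel barrel 80 mm across, mouth flange 90 mm across. Origin on its axis at the outer face of the lower end; z is the axis, 30 degrees above level, out of the mouth (mouth at z = 100 mm); x points 60 degrees below level, down and to the mouth's side; y level. Bore 48 mm across, from z = 14 mm to the mouth. Clamps and side ports reach 63 mm from the axis
- hole_region (a point): centre of the outer face of the jacket's end cover (the jacket's origin and axes). The cover is a flat aluminium plate 56 by 84 mm, 14 mm thick, with a round through hole, 16 mm across. It is bolted on through slots: the hole lies at x = 0 but anywhere up to 6 mm to either side (y) of this point, which is not measured. It faces the robot's left and down; clear 90 mm either side from 35 mm above the bench up
- jacket_mouth (a point): centre of the jacket's open mouth, 100 mm up the axis; same axes. Three sprung pads inside the bore, 20 mm below the mouth, grip the cell all round: it takes 10 to 25 N to move it either way, and it stays where it is left until its foot has passed them
- cradle: sloping aluminium bench cradle that carries the jacket, fixed; base plate 200 mm by 130 mm, 12 mm thick. Origin on the bench under the cradle; x is the level direction in which the jacket's mouth looks, to the robot's right and somewhat away from it. The jacket's origin is 45 mm behind the cradle's (-x) and 165 mm above the bench
- cell_mid (a point): centre of the pressure cell, a closed plain steel can 44 mm across, 82 mm long, about 350 g. z is its long axis, from foot to lid; both are flat and 41 mm from this point. At the start its foot sits on the inside of the end cover and its lid is 4 mm below the mouth, so nothing can be gripped; this point is then at z = 55 mm in the jacket's axes
- rod_grip (a point): centre of the handle of the long thin knock-out rod. Handle: square aluminium bar, 26 by 26 mm, 80 mm long; a steel pin 12 mm across and 100 mm long stands out of its front end. x runs along the rod to the tip, z is square to a flat of the handle and up as it lies. The tip is 140 mm ahead; the rod weighs about 230 g and balances 35 mm ahead of this point
- rod_tip (a point): middle of the flat end of the long thin rod's pin, on the rod's axis, 140 mm ahead of rod_grip; same axes
- thick_rod_grip (a point): handle centre of another rod, not to be moved: same handle, pin 100 mm long but 22 mm across, too thick for the hole. x points to its tip
- short_rod_grip (a point): handle centre of another rod, not to be moved: same handle, pin 12 mm across but only 40 mm long, too short. x points to its tip
- mat: black rubber mat, fixed, 270 mm by 270 mm and 4 mm thick, on which the three rods lie side by side (85 mm apart), tips pointing away from the robot. Origin at the centre of its underside. It is to the left of the cradle
- tray: ribbed steel draining tray, fixed, to the right of the cradle: 170 mm (x) by 140 mm (y), 26 mm high, walls and floor 3 mm. Ribs 5 mm high, 4 mm wide run along x at y = -42, -14, 14 and 42 mm; the cell lies between two of them, its centre then about 27 mm above the bench. Origin at the centre of its underside
- jar: closed white plastic jar, 72 mm across, 82 mm high; leave alone. Origin at its foot
- solvent: brown bottle, 68 mm across, 160 mm high; leave alone. Origin at its foot
- beaker: glass beaker, 68 mm across, 85 mm high; leave alone. Origin at its foot
- plate_geometry: steel measuring plate 50 mm across on an upright shaft, 87 mm high; leave alone. Origin at its foot
- spanner: spanner 150 mm long lying on the bench; leave alone. Origin at its underside
- weight: brass weight, 48 mm across and 50 mm high; leave alone. Origin at its foot
- cell: the pressure cell's body, as cell_mid but with its origin at the centre of its foot
- rod: the long thin rod's body, as rod_grip but with its origin 50 mm ahead of it and 13 mm below (on the underside of the handle as it lies)
There are look-alikes about, which are no part of the job. Leave any green look-alike of the rod alone. Leave any orange look-alike of the cradle alone.

How it is judged:
By the outcome, as a careful person would: the job done as asked, in the order asked, and still so for the second after the job is handed in, with the robot touching nothing.
It also fails if it takes over 67 s, if anything falls off the work surface, if the arm or the gripper's body presses on something with over 40 N, if the wrist force passes 120 N, or if a joint passes its speed limit or range.

## Working session

There is one attempt and no reset: what is moved stays moved. The work goes in short steps, Python scripts to look and compute and a tool call to move; the robot and the scene stay as the last step left them, time stands still between calls to the robot, and variables do not carry over. Pictures are saved under pics/ and viewed, at most 10 in all, crops included, and the job is handed in when it is done.

Besides the shell and the picture viewer there is one more tool, called after ">>>" by a JSON object that holds its "fn" and its "kwargs", one argument or row to a line. apply_moves: Moves the arm, as the interface text tells. Its arguments: {"type":"object","properties":{"delta_pos":{"type":"array"},"rotation":{"type":"array"},"claw":{"type":"array"}},"required":["delta_pos","rotation","claw"]}

```bash
ls; mkdir -p pics
python3 - <<'E'
from rig import sensors, optics
import cv2,json
s=sensors.read_state();print({k:s[k] for k in s if k!='tau'})
for n in("scene","top"):
    cv2.imwrite(f"pics/{n}0.png",optics.camera(n));print(n,optics.camera_info(n))
E
```

```text
pics
{'time': 0.0, 'joint_positions': array([ 1.09360266e+00,  1.31148219e-01,  1.48929440e+00,  1.62503986e-05,
        1.52299447e+00, -8.54238041e-02]), 'dq': array([-0.00075088,  0.00081022, -0.00061689, -0.00048568,  0.00089506,
       -0.00046069]), 'tcp_pos': array([0.22897669, 0.55433653, 0.40368657]), 'orientation': array([ 1.94634923e-01,  9.80875321e-01, -8.83713658e-04, -2.63815942e-04]), 'ft_force': array([ 0.60583206, -0.25737172, -0.85046557]), 'wrist_torque': array([-0.01004382, -0.022962  , -0.0055803 ]), 'grasp_force': 0.0, 'finger_gap': 0.0927812053744645}
scene {'fx': 602.0590504234304, 'fy': 602.0590504234304, 'cx': 321.3450030715995, 'cy': 231.09226576875093, 'rvec': array([ 2.0657142 ,  0.63458378, -0.37194085]), 'tvec': array([-0.42126467,  0.03862591,  1.76772716])}
top {'fx': 470.41084963497144, 'fy': 470.41084963497144, 'cx': 323.2112796459884, 'cy': 245.99127548036373, 'rvec': array([ 2.1337509 , -2.17423281,  0.17493799]), 'tvec': array([0.08830264, 0.48991877, 1.33279233])}
```

View pics/scene0.png

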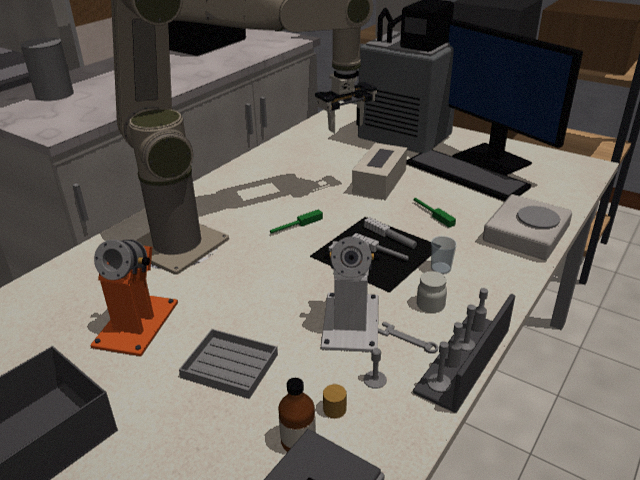

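View pics/top0.png

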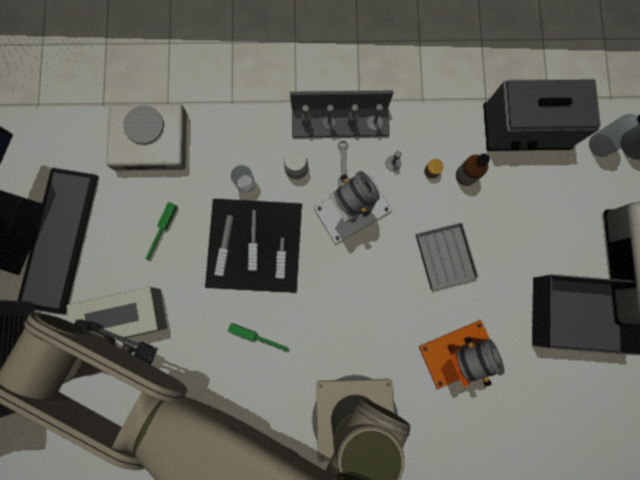

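The three candidates on the mat in the top view are the left rod with the thick pin (~222,250), the middle rod with the long thin pin (~252,245), and the right rod with the short thin pin (~281,260). The middle one fits. The green look-alikes at (160,230) and (258,337) and the orange cradle at (460,360) are to be left alone. I'll confirm this in a crop.

```bash
cat > h.py <<'E'
import numpy as np, cv2
from rig import sensors, optics
from scipy.spatial.transform import Rotation as R
def cam(n,info=None):
    c=info or optics.camera_info(n); K=np.array([[c['fx'],0,c['cx']],[0,c['fy'],c['cy']],[0,0,1]])
    return K,cv2.Rodrigues(np.array(c['rvec']))[0],np.array(c['tvec'])
def ray(C,uv):
    K,Rm,t=C; d=Rm.T@np.linalg.inv(K)@np.array([uv[0],uv[1],1.]); return -Rm.T@t, d/np.linalg.norm(d)
def onz(C,uv,z):
    o,d=ray(C,uv); return o+d*(z-o[2])/d[2]
def proj(C,p):
    K,Rm,t=C; q=K@(Rm@np.array(p)+t); return q[:2]/q[2]
def tri(C1,u1,C2,u2):
    o1,d1=ray(C1,u1);o2,d2=ray(C2,u2)
    s=np.linalg.lstsq(np.c_[d1,-d2],o2-o1,rcond=None)[0]
    a,b=o1+s[0]*d1,o2+s[1]*d2; return (a+b)/2,np.linalg.norm(a-b)
E
python3 - <<'E'
from h import *
im=cv2.imread('pics/top0.png'); C=cam('top')
print('cam pos',-C[1].T@C[2])
cv2.imwrite('pics/crop1.png',cv2.resize(im[135:300,200:400],None,fx=4,fy=3.6*10/9,interpolation=cv2.INTER_CUBIC)[:600])
g=im.max(2)
# handles on mat
sub=np.zeros_like(g); sub[203:290,210:298]=g[203:290,210:298]
n,l,s,c=cv2.connectedComponentsWithStats((sub>75).astype('uint8'))
for i in range(1,n):
    if s[i,4]>30: print('rod',s[i],c[i])
# mat
m=(g<50).astype('uint8'); n,l,s,c=cv2.connectedComponentsWithStats(m); i=l[285,235]; 
r=cv2.minAreaRect(np.argwhere(l==i)[:,::-1].astype('float32')); print('mat',r,s[i]); print([onz(C,p,.004).round(4).tolist() for p in cv2.boxPoints(r)], onz(C,r[0],.004))
sc=cv2.imread('pics/scene0.png')
E
```

```text
cam pos [0.2942338  0.10441309 1.3880481 ]
rod [210 203   3  24  38] [210.39473684 212.31578947]
rod [248 210   9  61 338] [252.30177515 248.79585799]
rod [214 216  18  60 408] [222.74019608 250.17647059]
rod [275 238  11  41 286] [280.41258741 261.94405594]
rod [210 288  26   2  36] [220.27777778 288.72222222]
mat ((253.20516967773438, 245.0120849609375), (90.25575256347656, 88.67025756835938), 3.3664605617523193) [ 206  199   95   93 6564]
[[0.382, 0.4251, 0.004], [0.6475, 0.4137, 0.004], [0.6268, 0.1432, 0.004], [0.3615, 0.1619, 0.004]] [0.5025953 0.2861923 0.004    ]
```

View pics/crop1.png

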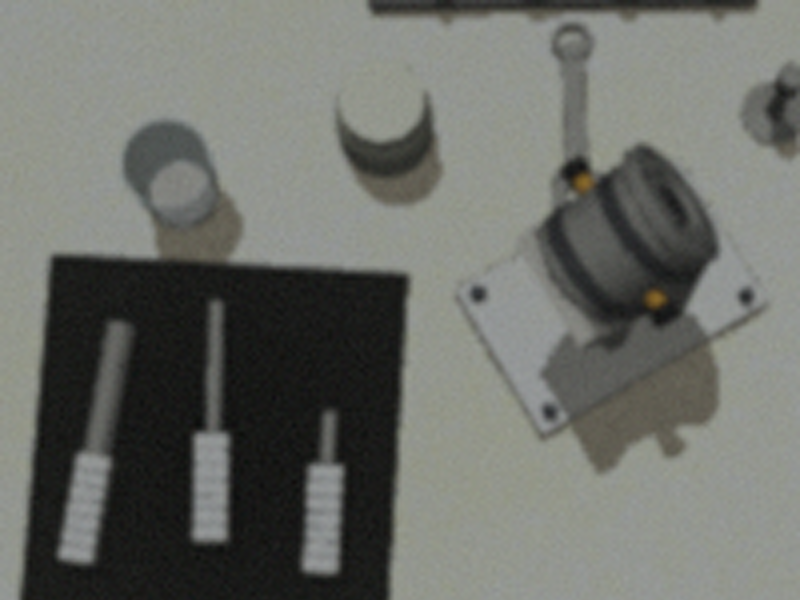

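The crop confirms it. The middle rod has the long thin pin (handle ~crop 210,487, tip ~216,300), the left one is thick, and the right one is short. Cradle base corners in the crop are (457,290), (543,437) and (768,303), giving the full-image pixels below.

Run:
```python
from h import *
im=cv2.imread('pics/top0.png'); C=cam('top'); f=lambda u,v:(200+u/4,135+v/4)
L,B,Rr=[onz(C,f(*p),.012) for p in[(457,290),(543,437),(768,303)]]
print('L,B,R',L,B,Rr,np.linalg.norm(L-B),np.linalg.norm(Rr-B),np.degrees(np.arctan2(*(Rr-B)[1::-1])),np.degrees(np.arctan2(*(L-B)[1::-1])))
print('cradle c',(L+Rr)/2)
# rod: handle centre at top z=.030, pin tip
for n,h,t in[('long',(211,487),(216,300)),('thick',(85,508),(122,322)),('short',(323,519),(330,412))]:
    a,b=onz(C,f(*h),.030),onz(C,f(*t),.017+(.011 if n=='thick' else .006)); print(n,a,b,np.linalg.norm((a-b)[:2]),np.degrees(np.arctan2(*(b-a)[1::-1])))
# tray
m=cv2.inRange(im[215:300,405:490],(0,0,0),(110,110,110)); 
n,l,s,c=cv2.connectedComponentsWithStats(cv2.morphologyEx(m,cv2.MORPH_CLOSE,np.ones((5,5)))); i=1+s[1:,4].argmax(); r=cv2.minAreaRect((np.argwhere(l==i)[:,::-1]+[405,215]).astype('float32'))
P=[onz(C,p,.026) for p in cv2.boxPoints(r)];print('tray',r,np.round(P,4),np.mean(P,0),[np.linalg.norm(P[k]-P[k-1]) for k in range(4)])
print(optics.camera_info('wrist')); W=cam('wrist'); o,d=ray(W,(320,240)); print(o,d)
```

```text
L,B,R [0.61164742 0.103138   0.012     ] [0.49938201 0.04144067 0.012     ] [ 0.59789256 -0.1295911   0.012     ] 0.12810184141415212 0.19737323996221778 -60.05900194568556 28.791730585187786
cradle c [ 0.60476999 -0.01322655  0.012     ]
long [0.46427074 0.28404251 0.03      ] [0.60444902 0.28150991 0.023     ] 0.14020116044111916 -1.0350482867968975
thick [0.45060346 0.3749437  0.03      ] [0.58790879 0.34978574 0.028     ] 0.13959110675972589 -10.382932730340592
short [0.43946636 0.20308644 0.03      ] [0.51904232 0.19791884 0.023     ] 0.07974357601518604 -3.715524443099562
tray ((446.50091552734375, 256.7304992675781), (61.15257263183594, 49.33171463012695), 74.24882507324219) [[ 0.5238 -0.1907  0.026 ]
 [ 0.5616 -0.3338  0.026 ]
 [ 0.3863 -0.3714  0.026 ]
 [ 0.3502 -0.2306  0.026 ]] [ 0.4554637  -0.28159643  0.026     ] [np.float64(0.17808198858884025), np.float64(0.1480044758971388), np.float64(0.17920790609930404), np.float64(0.1453663278342641)]
{'fx': 374.71342080419174, 'fy': 374.71342080419174, 'cx': 320.2643124583653, 'cy': 235.19572076607065, 'rvec': array([-2.42002235, -1.61951037, -0.21368205]), 'tvec': array([-0.59864561, -0.03121539,  0.39051209])}
[0.16185768 0.581755   0.38368459] [ 0.25301845 -0.1075276  -0.96146736]
```

>>> {"fn": "apply_moves", "kwargs": {
  "delta_pos": [
    [2.5,-3,-0.8],
    [2.5,-3,-0.8],
    [2.5,-3,-0.8],
    [2.5,-3,-0.8],
    [2.5,-3,-0.8]
  ],
  "rotation": [
    [0,0,3],
    [0,0,3],
    [0,0,3],
    [0,0,3],
    [0,0,3]
  ],
  "claw": [0,0,0,0,0]
}}

```text
time: 0.6
tcp_pos: [0.3547, 0.4032, 0.364]
orientation: [0.064, 0.998, -0.0, -0.0]
ft_force: [0.1, 0.5, -0.4]
finger_gap: 0.0578
grasp_force: 0.0
```

>>> {"fn": "apply_moves", "kwargs": {
  "delta_pos": [
    [2.5,-3,-0.8],
    [2.5,-3,-0.8],
    [2.5,-3,-0.8],
    [2,-2,-0.8],
    [0,0,0]
  ],
  "rotation": [
    [0,0,3],
    [0,0,3],
    [0,0,0.4],
    [0,0,0],
    [0,0,0]
  ],
  "claw": [0,0,0,0,0]
}}

```text
time: 1.1
tcp_pos: [0.4505, 0.2918, 0.331]
orientation: [0.011, 1.0, -0.001, -0.001]
ft_force: [-0.4, 0.6, -0.4]
finger_gap: 0.0466
grasp_force: 0.0
```

Run:
```python
from h import *
s=sensors.read_state(); W=optics.camera_info('wrist'); im=optics.camera('wrist'); cv2.imwrite('pics/w1.png',im); np.save('w1.npy',W,allow_pickle=True)
print(s['time'],s['tcp_pos'],R.from_quat(s['orientation']).as_matrix(),s['joint_positions'],s['finger_gap'])
C=cam('',W)
for p in[(.464,.284,.03),(.604,.2815,.023),(.4995,.0415,.012),(.598,-.1295,.012),(.6116,.103,.012)]: print(proj(C,p))
```

```text
1.1 [0.4505168  0.29182326 0.33098911] [[-0.99975764  0.02194695 -0.00172788]
 [ 0.02195055  0.99975687 -0.00209353]
 [ 0.00168152 -0.00213095 -0.99999632]] [ 4.79643118e-01  8.03578310e-03  1.75245350e+00 -1.07878432e-03
  1.38360247e+00 -1.06900057e+00] 0.04655448638197968
[312.12154825 247.96847671]
[313.79714875 394.5709938 ]
[ 32.07125992 286.90739112]
[-126.53356615  388.52067376]
[123.84274892 396.80048786]
```

View pics/w1.png

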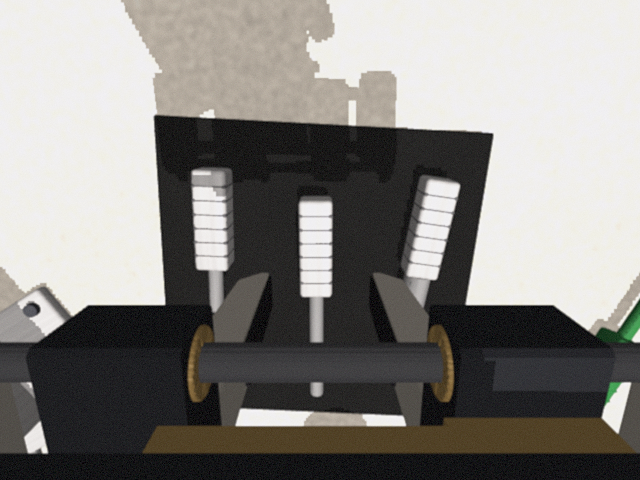

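The picture shows the long rod's handle centred at about (316,247), u 300–333 and v 198–296, and its tip at (317,394). That is within 4 px of the prediction, and the fingers are straddling it. I'll refine it.

Run:
```python
from h import *
W=np.load('w1.npy',allow_pickle=True).item(); C=cam('',W); im=cv2.imread('pics/w1.png')
m=np.zeros((480,640),'uint8'); m[190:300,270:360]=(im[190:300,270:360].min(2)>140)
r=cv2.boundingRect(m); ys,xs=np.nonzero(m); print(r,xs.mean())
e=lambda v:(lambda x:(x.min()+x.max()+1)/2)(np.nonzero(m[v])[0])
a=onz(C,(e(215),215),.03); b=onz(C,(e(280),280),.03); print(a,b,np.degrees(np.arctan2(*(b-a)[1::-1])))
print('ends',onz(C,(316,r[1]),.03),onz(C,(316,r[1]+r[3]),.03)); print('tip',onz(C,(317,396),.02))
```

```text
(299, 201, 33, 99) 315.4842767295597
[0.43767295 0.28731018 0.03      ] [0.49094599 0.28677685 0.03      ] -0.5735775247826772
ends [0.42684805 0.2879609  0.03      ] [0.5083779  0.28594415 0.03      ]
tip [0.60793376 0.28425375 0.02      ]
```

>>> {"fn": "apply_moves", "kwargs": {
  "delta_pos": [
    [1.35,-0.3,-2],
    [1.3,-0.3,-3],
    [0,0,-3],
    [0,0,-3],
    [0,0,-1.5]
  ],
  "rotation": [
    [0,0,0.3],
    [0,0,0],
    [0,0,0],
    [0,0,0],
    [0,0,0]
  ],
  "claw": [0.3,0.3,0.3,0.3,0.3]
}}

```text
time: 1.65
tcp_pos: [0.4738, 0.2889, 0.2049]
orientation: [0.006, 1.0, -0.001, -0.002]
ft_force: [-0.8, -0.7, 1.0]
finger_gap: 0.0601
grasp_force: 0.0
```

>>> {"fn": "apply_moves", "kwargs": {
  "delta_pos": [
    [0,0,-1],
    [0,0,-0.4],
    [0,0,0]
  ],
  "rotation": [
    [0,0,0],
    [0,0,0],
    [0,0,0]
  ],
  "claw": [0.3,0.3,0.3]
}}

```text
time: 1.95
tcp_pos: [0.4757, 0.289, 0.1943]
orientation: [0.006, 1.0, 0.0, 0.0]
ft_force: [-0.9, -0.4, 0.1]
finger_gap: 0.0603
grasp_force: 0.0
```

>>> {"fn": "apply_moves", "kwargs": {
  "delta_pos": [
    [0,-0.3,-0.2],
    [0,0,0],
    [0,0,0],
    [0,0,0],
    [0,0,0]
  ],
  "rotation": [
    [0,0,0],
    [0,0,0],
    [0,0,0],
    [0,0,0],
    [0,0,0]
  ],
  "claw": [0.3,-0.5,-1,-1,-1]
}}

```text
time: 2.45
tcp_pos: [0.4757, 0.2856, 0.192]
orientation: [0.007, 1.0, 0.0, 0.0]
ft_force: [-0.0, 0.8, 0.4]
finger_gap: 0.033
grasp_force: 0.0
```

>>> {"fn": "apply_moves", "kwargs": {
  "delta_pos": [
    [0,0,0],
    [0,0,0.5],
    [0,0,1],
    [0,0,2],
    [0,0,3]
  ],
  "rotation": [
    [0,0,0],
    [0,0,0],
    [0,0,0],
    [0,0,0],
    [0,0,0]
  ],
  "claw": [-1,-1,-1,-1,-1]
}}

```text
time: 2.95
tcp_pos: [0.4746, 0.2851, 0.2561]
orientation: [0.007, 1.0, -0.001, -0.002]
ft_force: [0.3, -0.0, -2.3]
finger_gap: 0.0259
grasp_force: 30.0
```

Run:
```python
from h import *
s=sensors.read_state(); print(s['tcp_pos'],s['finger_gap'],s['grasp_force'],s['ft_force'],s['wrist_torque'],R.from_quat(s['orientation']).as_matrix().round(4).tolist())
```

```text
[0.47463477 0.28508947 0.25605621] 0.025857352712298925 29.96268779039383 [ 0.25292627 -0.03323568 -2.30189821] [0.00609449 0.03958363 0.00551008] [[-0.9999, 0.0131, -0.0035], [0.0131, 0.9999, -0.0017], [0.0035, -0.0017, -1.0]]
```

Run:
```python
from h import *
s=sensors.read_state(); W=optics.camera_info('wrist'); im=optics.camera('wrist'); cv2.imwrite('pics/w2.png',im); np.save('w2.npy',W,allow_pickle=True)
C=cam('',W); T=R.from_quat(s['orientation']).as_matrix(); p=s['tcp_pos']
tw=lambda q:p+T@np.array(q)
for q in [(-.13,0,.158),(-.03,0,.145),(.05,0,.145),(0,0,.167),(0,0,.186)]: print(q,proj(C,tw(q)))
Ct=cam('top');Cs=cam('scene')
u=np.array([np.cos(np.radians(-60.3)),np.sin(np.radians(-60.3)),0]);c0=np.array([.6048,-.0132,0])
mo=c0-.045*u+[0,0,.165]+.1*(u*np.cos(np.pi/6)+[0,0,.5]); print('mouth',mo,proj(Ct,mo),proj(Cs,mo))
a=cv2.resize(im[330:430,230:410],None,fx=4,fy=4,interpolation=cv2.INTER_CUBIC)
b=cv2.resize(cv2.imread('pics/scene0.png')[215:365,300:400],None,fx=4,fy=4,interpolation=cv2.INTER_CUBIC)
cv2.imwrite('pics/c2.png',b);cv2.imwrite('pics/c3.png',a)
o=np.zeros((600,800,3),'uint8');o[:,:400]=b;h=cv2.resize(im[180:480,220:420],(400,600));o[:,400:]=h;cv2.imwrite('pics/c2.png',o)
```

```text
(-0.13, 0, 0.158) [321.00083818 555.73649689]
(-0.03, 0, 0.145) [321.22820347 403.51697138]
(0.05, 0, 0.145) [321.44114573 202.70936203]
(0, 0, 0.167) [321.19957259 308.62313394]
(0, 0, 0.186) [321.1316265  290.67557272]
mouth [ 0.62541234 -0.04933728  0.215     ] [373.13956438 183.5511834 ] [349.25934758 260.04689041]
```

View pics/c2.png

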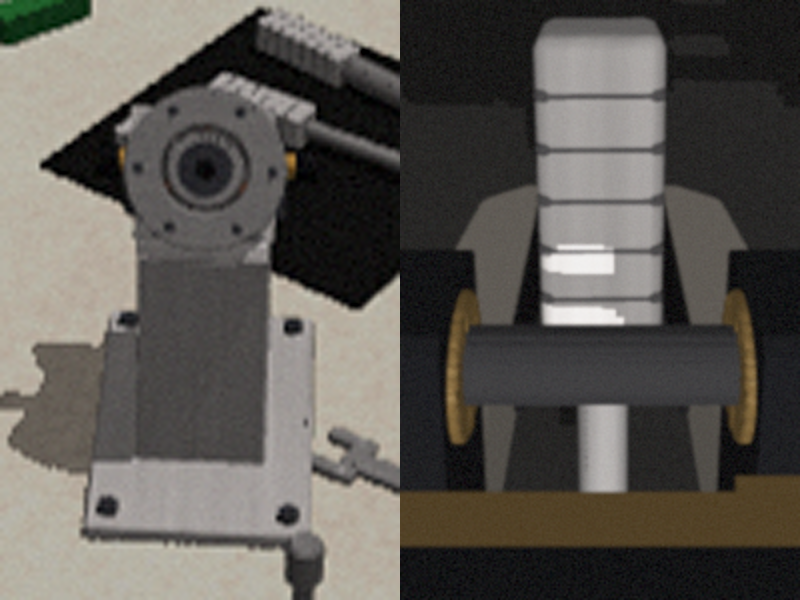

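The scene crop shows the flange spanning x 124–287 and y 87–252, with base bolts at (128,318), (293,325), (107,505) and (288,514). In the wrist view the rod is straight in the pads and its tip is hidden by the gripper. I'll cross-check the cradle pose.

Run:
```python
from h import *
Ct=cam('top');Cs=cam('scene')
f=lambda u,v:(300+u/4-.4,215+v/4-.4); g=lambda u,v:(200+u/4-.4,135+v/4-.4)
h=lambda a:np.degrees(np.arctan2(a[1],a[0]))
S=[onz(Cs,f(*p),.014) for p in[(128,318),(293,325),(288,514),(107,505)]]
print('scene bolts',np.round(S,4).tolist(),np.mean(S,0),h(S[2]-S[1]),h(S[3]-S[0]),h(S[0]-S[1]),[np.linalg.norm(S[k]-S[k-1]) for k in range(4)])
T=[onz(Ct,g(*p),.014) for p in[(478,294),(549,411),(747,296)]]
print('top bolts',np.round(T,4).tolist(),(T[0]+T[2])/2,h(T[2]-T[1]),h(T[0]-T[1]))
print('scene mouth',onz(Cs,f(205.5,169),.215))
print('tri bolts',[tri(Cs,f(*a),Ct,g(*b)) for a,b in[((128,318),(549,411)),((293,325),(478,294)),((107,505),(747,296))]])
pass
```

```text
scene bolts [[0.517, 0.0399, 0.014], [0.6082, 0.0916, 0.014], [0.6938, -0.0587, 0.014], [0.6031, -0.11, 0.014]] [ 0.60554305 -0.00930943  0.014     ] -60.36132857225366 -60.13356501247707 -150.44332240666742 [np.float64(0.172876981039934), np.float64(0.10486581735308456), np.float64(0.17296848699068162), np.float64(0.10417877031955035)]
top bolts [[0.6091, 0.0887, 0.014], [0.5197, 0.0378, 0.014], [0.6043, -0.1126, 0.014]] [ 0.60670968 -0.01193978  0.014     ] -60.62892487331468 29.649584724067342
scene mouth [ 0.62203422 -0.03701294  0.215     ]
tri bolts [(array([0.51899323, 0.03766575, 0.01640035]), np.float64(0.0007509522220439458)), (array([0.60910183, 0.08902916, 0.01598384]), np.float64(0.0010678979293255804)), (array([ 0.60411582, -0.1120416 ,  0.01601342]), np.float64(0.0006770450948141623))]
```

>>> {"fn": "apply_moves", "kwargs": {
  "delta_pos": [
    [-0.6,0.4,1.2],
    [-0.6,0.4,1.2],
    [-0.6,0.4,1.2],
    [-0.6,0.4,1.2],
    [-0.6,0.4,1.2]
  ],
  "rotation": [
    [0,0,-7.45],
    [0,0,-7.45],
    [0,0,-7.45],
    [0,0,-7.45],
    [0,0,-7.45]
  ],
  "claw": [-1,-1,-1,-1,-1]
}}

```text
time: 3.5
tcp_pos: [0.4453, 0.3057, 0.3178]
orientation: [0.328, 0.945, 0.0, 0.0]
ft_force: [1.0, -0.9, -1.4]
finger_gap: 0.0255
grasp_force: 30.0
```

>>> {"fn": "apply_moves", "kwargs": {
  "delta_pos": [
    [-0.6,0.4,0.9],
    [-0.6,0.3,0],
    [-0.6,0.2,0],
    [-0.6,0,0],
    [0,0,0]
  ],
  "rotation": [
    [0,0,-7.45],
    [0,0,-7.45],
    [0,0,-7.45],
    [-6.52,-3.71,0],
    [-6.52,-3.71,0]
  ],
  "claw": [-1,-1,-1,-1,-1]
}}

```text
time: 4.0
tcp_pos: [0.4215, 0.3142, 0.3268]
orientation: [0.499, 0.856, -0.066, 0.115]
ft_force: [0.4, -0.7, -3.5]
finger_gap: 0.0258
grasp_force: 30.0
```

>>> {"fn": "apply_moves", "kwargs": {
  "delta_pos": [
    [0,0,0],
    [0,0,0],
    [0,0,0],
    [0,0,0],
    [0,0,0]
  ],
  "rotation": [
    [-6.52,-3.71,0],
    [-6.52,-3.71,0],
    [-6.52,-3.71,0],
    [-6.52,-3.71,0],
    [0,0,0]
  ],
  "claw": [-1,-1,-1,-1,-1]
}}

```text
time: 4.5
tcp_pos: [0.4209, 0.3151, 0.3249]
orientation: [0.463, 0.799, -0.194, 0.332]
ft_force: [-0.6, -0.2, -3.0]
finger_gap: 0.0258
grasp_force: 30.0
```

Run:
```python
from h import *
s=sensors.read_state(); print(s['tcp_pos'],s['joint_positions'].round(3),R.from_quat(s['orientation']).as_matrix().round(3).tolist(),s['grasp_force'])
C=cam('wrist'); print(proj(C,(.579,.037,.165)),-C[1].T@C[2])
```

```text
[0.42086374 0.31514469 0.32491866] [ 0.794  0.128  1.746 -0.751  1.545  0.405] [[-0.351, 0.868, 0.351], [0.612, 0.496, -0.616], [-0.709, -0.002, -0.705]] 29.963358342647552
[319.98990536 334.21346774] [0.40240122 0.34690611 0.25921158]
```

>>> {"fn": "apply_moves", "kwargs": {
  "delta_pos": [
    [0,0,0],
    [0,0,0],
    [0,0,0],
    [0,0,0],
    [0,0,0]
  ],
  "rotation": [
    [-6.52,-3.71,0],
    [-6.52,-3.71,0],
    [-6.52,-3.71,0],
    [-6.52,-3.71,0],
    [0,0,0]
  ],
  "claw": [-1,-1,-1,-1,-1]
}}

```text
time: 5.0
tcp_pos: [0.4213, 0.3142, 0.3242]
orientation: [0.398, 0.686, -0.307, 0.525]
ft_force: [-0.6, 0.1, -2.8]
finger_gap: 0.0258
grasp_force: 30.0
```

Run:
```python
from h import *
s=sensors.read_state(); W=optics.camera_info('wrist'); im=optics.camera('wrist'); cv2.imwrite('pics/w3.png',im); np.save('w3.npy',W,allow_pickle=True)
print(s['tcp_pos'],s['joint_positions'].round(3),R.from_quat(s['orientation']).as_matrix().round(3).tolist(),s['grasp_force'])
C=cam('',W); print(proj(C,(.579,.037,.165)),-C[1].T@C[2])
```

```text
[0.42131698 0.31424016 0.32422861] [ 0.875  0.291  1.734 -1.171  1.763  0.536] [[-0.131, 0.869, 0.476], [0.224, 0.494, -0.84], [-0.966, -0.004, -0.259]] 29.96338427066803
[321.28935802 134.96479551] [0.42131844 0.3133076  0.24880925]
```

View pics/w3.png

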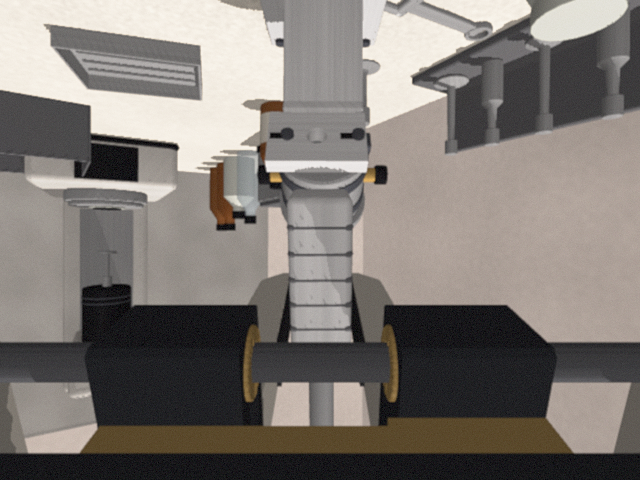

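Run:
```python
import cv2
im=cv2.imread('pics/w3.png'); cv2.imwrite('pics/c4.png',cv2.resize(im[95:175,258:378],None,fx=6,fy=6,interpolation=cv2.INTER_CUBIC))
```

```text
(no output)
```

View pics/c4.png

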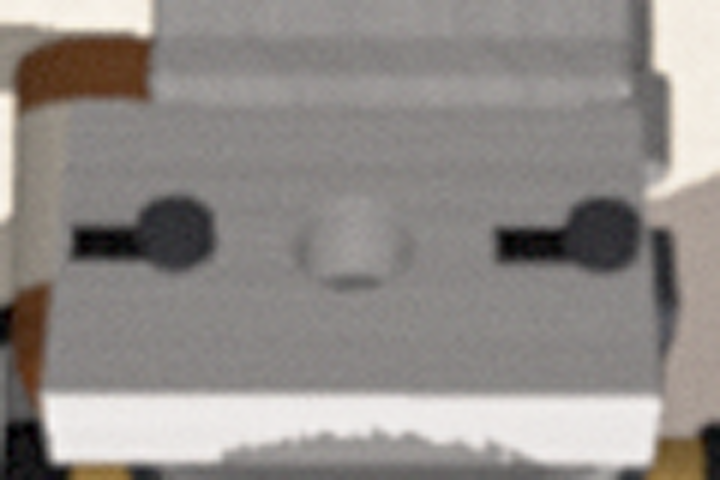

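The crop shows the cover clearly. The hole is centred at crop (356,242), which is image (316.9,134.9), midway across the plate (crop x 60–652 at that row). The bolt pair is centred at crop x 389, so the hole is shifted about 5 px to that side.

Run:
```python
from h import *
C=cam('',np.load('w3.npy',allow_pickle=True).item()); f=lambda u,v:(258+(u+.5)/6-.5,95+(v+.5)/6-.5)
u=np.array([np.cos(np.radians(-60.35)),np.sin(np.radians(-60.35)),0]); n=np.array([-u[1],u[0],0]) # n: left of u
print('z165',onz(C,f(356,242),.165), 'bolts mid',onz(C,f(389,234),.165))
# PnP on plate corners: jacket axes x=0.5u-.866z, y, z
ax=.866*u+np.array([0,0,.5]); x=.5*u-np.array([0,0,.866]); y=np.cross(ax,x)
obj=np.array([(.028,-.042,0),(.028,.042,0),(-.028,.042,0),(-.028,-.042,0)])
px=[f(75,97),f(645,97),f(660,392),f(42,392)]
# which side: check y sign in image
o,d=ray(C,f(356,242)); print('ysign',proj(C,o+.32*d+.01*y)-proj(C,o+.32*d))
# solve position with known rotation (linear LSQ)
Rj=np.c_[x,y,ax]
for s in(1,-1):
    A=[];b=[]
    for P,p in zip(obj,px):
        o,d=ray(C,p); M=np.eye(3)-np.outer(d,d); q=Rj@(P*[1,s,1]); A.append(M);b.append(M@(o-q))
    t,res,_,_=np.linalg.lstsq(np.vstack(A),np.hstack(b),rcond=None); print(s,t,res)
    print(np.array([proj(C,t+Rj@(P*[1,s,1]))-p for P,p in zip(obj,px)]).round(1).tolist())
Ct=cam('top');Cs=cam('scene')
m,e=tri(Cs,(300+205.5/4-.4,215+169/4-.4),Ct,(200+678/4-.4,135+198/4-.4)); print('mouth tri',m,e,'-> origin',m-.1*ax)
m=onz(Cs,(300+205.5/4-.4,215+169/4-.4),.215);print('scene->origin',m-.1*ax)
c=np.array([.6066,-.0115,0]);print('from plate',c-.045*u)
```

```text
z165 [0.57572955 0.03525024 0.165     ] bolts mid [0.57763618 0.04128233 0.165     ]
ysign [12.12181456  0.04958343]
1 [0.57564095 0.03530039 0.16446943] [1.0784106e-06]
[[-0.4, 0.1], [-0.5, 0.5], [0.8, -0.1], [0.2, -0.5]]
-1 [0.32540452 0.48624107 0.29926597] [0.00526634]
[[-39.6, 69.2], [36.8, 69.9], [24.0, -58.2], [-21.9, -58.8]]
mouth tri [ 0.6234498  -0.03881608  0.21664687] 0.0004991161622308993 -> origin [0.58060874 0.03644482 0.16664687]
scene->origin [0.57919316 0.03824796 0.165     ]
from plate [0.58433848 0.02760786 0.        ]
```

>>> {"fn": "apply_moves", "kwargs": {
  "delta_pos": [
    [0,0,0],
    [0,0,0],
    [0,0,0],
    [0,0,0],
    [0,0,0]
  ],
  "rotation": [
    [6.52,3.71,0],
    [6.52,3.71,0],
    [6.52,3.71,0],
    [6.52,3.71,0],
    [6.52,3.71,0]
  ],
  "claw": [-1,-1,-1,-1,-1]
}}

```text
time: 5.55
tcp_pos: [0.4218, 0.3153, 0.3274]
orientation: [0.477, 0.82, -0.157, 0.274]
ft_force: [0.7, -1.0, -3.1]
finger_gap: 0.0257
grasp_force: 30.0
```

>>> {"fn": "apply_moves", "kwargs": {
  "delta_pos": [
    [0,0,0],
    [1.4,-2.7,-2.9],
    [1.4,-2.7,-2.9],
    [1.4,-2.8,-3],
    [0,0,0]
  ],
  "rotation": [
    [6.52,3.71,0],
    [0,0,0],
    [0,0,0],
    [0,0,0],
    [0,0,0]
  ],
  "claw": [-1,-1,-1,-1,-1]
}}

```text
time: 6.05
tcp_pos: [0.4632, 0.2292, 0.2344]
orientation: [0.487, 0.835, -0.131, 0.221]
ft_force: [-1.5, -0.7, -2.1]
finger_gap: 0.026
grasp_force: 30.0
```

>>> {"fn": "apply_moves", "kwargs": {
  "delta_pos": [
    [0,0,0],
    [0,0,0]
  ],
  "rotation": [
    [0,0,0],
    [0,0,0]
  ],
  "claw": [-1,-1]
}}

```text
time: 6.25
tcp_pos: [0.4643, 0.2335, 0.2397]
orientation: [0.486, 0.835, -0.128, 0.224]
ft_force: [1.0, 0.1, -1.9]
finger_gap: 0.0259
grasp_force: 30.0
```

```bash
cat >> h.py <<'E'
A0=np.radians(-60.35); U=np.array([np.cos(A0),np.sin(A0),0]); AX=.866*U+np.array([0,0,.5]); XJ=.5*U-np.array([0,0,.866]); YJ=np.cross(AX,XJ)
H=np.array([.5757,.0353,.165])
def tipstate():
    s=sensors.read_state(); T=R.from_quat(s['orientation']).as_matrix(); tip=s['tcp_pos']+T@[-.1303,0,.175]
    J=np.c_[XJ,YJ,AX]; Rt=np.c_[-AX,YJ,XJ]
    print('t',s['time'],'tip in jacket mm',(J.T@(tip-H)*1e3).round(2),'roterr deg(world)',np.degrees(R.from_matrix(Rt@T.T).as_rotvec()).round(2),'F(j)',(J.T@s['ft_force']).round(1),s['finger_gap'].round(4),'tcp',s['tcp_pos'].round(4))
    return s
E
python3 -c "
from h import *
print(tipstate()['joint_positions'].round(2))"
```

```text
Traceback (most recent call last):
  File "h.py", line 22, in tipstate
    print('t',s['time'],'tip in jacket mm',(J.T@(tip-H)*1e3).round(2),'roterr deg(world)',np.degrees(R.from_matrix(Rt@T.T).as_rotvec()).round(2),'F(j)',(J.T@s['ft_force']).round(1),s['finger_gap'].round(4),'tcp',s['tcp_pos'].round(4))
                                                                                                                                                                                     ^^^^^^^^^^^^^^^^^^^^^
AttributeError: 'float' object has no attribute 'round'
```

```bash
sed -i "s/s\['finger_gap'\].round(4)/round(s['finger_gap'],4)/" h.py
python3 -c "
from h import *
print(tipstate()['joint_positions'].round(2)); print(AX*.1,XJ*.1,YJ*.1)"
```

```text
t 6.25 tip in jacket mm [ -3.06   1.53 -29.65] roterr deg(world) [-0.24  0.15  0.01] F(j) [ 1.9  0.9 -0.6] 0.0259 tcp [0.4643 0.2335 0.2397]
[ 0.55  0.11  1.88 -0.56  1.23  0.25]
[ 0.04284106 -0.0752609   0.05      ] [ 0.02473502 -0.04345318 -0.0866    ] [0.08690253 0.04946787 0.        ]
```

>>> {"fn": "apply_moves", "kwargs": {
  "delta_pos": [
    [-0.06,-0.21,-0.26],
    [0,0,0],
    [0,0,0]
  ],
  "rotation": [
    [-0.2,0.1,0],
    [0,0,0],
    [0,0,0]
  ],
  "claw": [-1,-1,-1]
}}

```text
time: 6.55
tcp_pos: [0.4629, 0.2311, 0.2356]
orientation: [0.485, 0.835, -0.131, 0.224]
ft_force: [0.2, 0.2, -2.7]
finger_gap: 0.0259
grasp_force: 30.0
```

```bash
python3 -c "
from h import *
tipstate()"
```

```text
t 6.55 tip in jacket mm [  0.66  -1.18 -29.76] roterr deg(world) [ 0.16 -0.07 -0.05] F(j) [ 2.3  0.3 -1.4] 0.0259 tcp [0.4629 0.2311 0.2356]
```

>>> {"fn": "apply_moves", "kwargs": {
  "delta_pos": [
    [0,0,0]
  ],
  "rotation": [
    [0,0,0]
  ],
  "claw": [-1]
}}

```text
time: 6.65
tcp_pos: [0.4629, 0.2309, 0.2354]
orientation: [0.485, 0.835, -0.132, 0.224]
ft_force: [0.1, 0.1, -1.5]
finger_gap: 0.0262
grasp_force: 30.0
```

>>> {"fn": "apply_moves", "kwargs": {
  "delta_pos": [
    [0,0,0]
  ],
  "rotation": [
    [0,0,0]
  ],
  "claw": [-1]
}}

```text
time: 6.75
tcp_pos: [0.4629, 0.2307, 0.2352]
orientation: [0.485, 0.835, -0.132, 0.224]
ft_force: [-0.3, 0.3, -2.8]
finger_gap: 0.0257
grasp_force: 30.0
```

```bash
python3 -c "
from h import *
tipstate()"
```

```text
t 6.75 tip in jacket mm [  1.1   -1.5  -29.59] roterr deg(world) [ 0.19 -0.1  -0.02] F(j) [ 2.2 -0.2 -1.7] 0.0257 tcp [0.4629 0.2307 0.2352]
```

>>> {"fn": "apply_moves", "kwargs": {
  "delta_pos": [
    [0.1,0.12,0.1],
    [0.43,-0.75,0.5],
    [0.43,-0.75,0.5],
    [0,0,0],
    [0,0,0]
  ],
  "rotation": [
    [0.1,-0.1,0],
    [0,0,0],
    [0,0,0],
    [0,0,0],
    [0,0,0]
  ],
  "claw": [-1,-1,-1,-1,-1]
}}

```text
time: 7.25
tcp_pos: [0.4729, 0.2162, 0.2466]
orientation: [0.486, 0.835, -0.131, 0.224]
ft_force: [-0.9, 0.3, -2.4]
finger_gap: 0.0259
grasp_force: 30.0
```

```bash
python3 -c "
from h import *
tipstate()"
```

```text
t 7.25 tip in jacket mm [ 0.14 -0.07 -8.84] roterr deg(world) [0.08 0.04 0.07] F(j) [ 1.7 -0.6 -1.8] 0.0259 tcp [0.4729 0.2162 0.2466]
```

>>> {"fn": "apply_moves", "kwargs": {
  "delta_pos": [
    [0.086,-0.15,0.1],
    [0.086,-0.15,0.1],
    [0.086,-0.15,0.1],
    [0.043,-0.075,0.05],
    [0,0,0]
  ],
  "rotation": [
    [0,0,0],
    [0,0,0],
    [0,0,0],
    [0,0,0],
    [0,0,0]
  ],
  "claw": [-1,-1,-1,-1,-1]
}}

```text
time: 7.75
tcp_pos: [0.4757, 0.2113, 0.2497]
orientation: [0.485, 0.835, -0.131, 0.224]
ft_force: [-0.5, -0.5, -2.6]
finger_gap: 0.0256
grasp_force: 30.0
```

```bash
python3 -c "
from h import *
tipstate()"
```

```text
t 7.75 tip in jacket mm [ 0.18  0.09 -2.39] roterr deg(world) [0.11 0.01 0.  ] F(j) [ 2.4 -0.7 -1.2] 0.0256 tcp [0.4757 0.2113 0.2497]
```

>>> {"fn": "apply_moves", "kwargs": {
  "delta_pos": [
    [0.065,-0.113,0.075],
    [0.065,-0.113,0.075],
    [0,0,0]
  ],
  "rotation": [
    [0,0,0],
    [0,0,0],
    [0,0,0]
  ],
  "claw": [-1,-1,-1]
}}

```text
time: 8.05
tcp_pos: [0.477, 0.209, 0.2512]
orientation: [0.485, 0.835, -0.131, 0.224]
ft_force: [0.1, 0.9, -1.4]
finger_gap: 0.0259
grasp_force: 30.0
```

>>> {"fn": "apply_moves", "kwargs": {
  "delta_pos": [
    [0.043,-0.075,0.05],
    [0.043,-0.075,0.05],
    [0,0,0]
  ],
  "rotation": [
    [0,0,0],
    [0,0,0],
    [0,0,0]
  ],
  "claw": [-1,-1,-1]
}}

```text
time: 8.35
tcp_pos: [0.4778, 0.2076, 0.2522]
orientation: [0.485, 0.835, -0.131, 0.224]
ft_force: [-1.5, -0.4, -2.2]
finger_gap: 0.0255
grasp_force: 30.0
```

```bash
python3 -c "
from h import *
tipstate()"
```

```text
t 8.35 tip in jacket mm [0.18 0.07 2.63] roterr deg(world) [0.11 0.   0.  ] F(j) [ 1.8 -1.5 -1.4] 0.0255 tcp [0.4778 0.2076 0.2522]
```

>>> {"fn": "apply_moves", "kwargs": {
  "delta_pos": [
    [0.065,-0.113,0.075],
    [0.065,-0.113,0.075],
    [0,0,0]
  ],
  "rotation": [
    [0,0,0],
    [0,0,0],
    [0,0,0]
  ],
  "claw": [-1,-1,-1]
}}

```text
time: 8.65
tcp_pos: [0.4792, 0.2053, 0.2538]
orientation: [0.485, 0.835, -0.131, 0.224]
ft_force: [-0.5, -0.1, -1.4]
finger_gap: 0.0259
grasp_force: 30.0
```

```bash
python3 -c "
from h import *
tipstate()"
```

```text
t 8.65 tip in jacket mm [0.12 0.14 5.74] roterr deg(world) [0.1  0.01 0.01] F(j) [ 1.2 -0.5 -0.8] 0.0259 tcp [0.4792 0.2053 0.2538]
```

>>> {"fn": "apply_moves", "kwargs": {
  "delta_pos": [
    [0.065,-0.113,0.075],
    [0.065,-0.113,0.075],
    [0.065,-0.113,0.075],
    [0,0,0]
  ],
  "rotation": [
    [0,0,0],
    [0,0,0],
    [0,0,0],
    [0,0,0]
  ],
  "claw": [-1,-1,-1,-1]
}}

```text
time: 9.05
tcp_pos: [0.4811, 0.2019, 0.2561]
orientation: [0.485, 0.835, -0.131, 0.224]
ft_force: [0.1, -0.4, -2.8]
finger_gap: 0.0256
grasp_force: 30.0
```

>>> {"fn": "apply_moves", "kwargs": {
  "delta_pos": [
    [0.065,-0.113,0.075],
    [0,0,0]
  ],
  "rotation": [
    [0,0,0],
    [0,0,0]
  ],
  "claw": [-1,-1]
}}

```text
time: 9.25
tcp_pos: [0.4818, 0.2008, 0.2568]
orientation: [0.485, 0.835, -0.131, 0.224]
ft_force: [-0.4, -0.0, -2.6]
finger_gap: 0.0259
grasp_force: 30.0
```

```bash
python3 -c "
from h import *
tipstate()"
```

```text
t 9.25 tip in jacket mm [ 0.18  0.13 11.69] roterr deg(world) [0.11 0.01 0.01] F(j) [ 2.2 -0.3 -1.5] 0.0259 tcp [0.4818 0.2008 0.2568]
```

In the hole, no lateral load. Next is feeling for the cell's foot, expected at about 14 mm.

>>> {"fn": "apply_moves", "kwargs": {
  "delta_pos": [
    [0.065,-0.113,0.075],
    [0.065,-0.113,0.075],
    [0,0,0]
  ],
  "rotation": [
    [0,0,0],
    [0,0,0],
    [0,0,0]
  ],
  "claw": [-1,-1,-1]
}}

```text
time: 9.55
tcp_pos: [0.4826, 0.1987, 0.2576]
orientation: [0.485, 0.835, -0.131, 0.223]
ft_force: [-2.7, 2.3, -5.1]
finger_gap: 0.0258
grasp_force: 30.0
```

>>> {"fn": "apply_moves", "kwargs": {
  "delta_pos": [
    [0.065,-0.113,0.075],
    [0.065,-0.113,0.075],
    [0,0,0]
  ],
  "rotation": [
    [0,0,0],
    [0,0,0],
    [0,0,0]
  ],
  "claw": [-1,-1,-1]
}}

```text
time: 9.85
tcp_pos: [0.4834, 0.1967, 0.2584]
orientation: [0.485, 0.835, -0.131, 0.223]
ft_force: [-3.2, 3.4, -7.9]
finger_gap: 0.0258
grasp_force: 30.0
```

```bash
python3 -c "
from h import *
tipstate()"
```

```text
t 9.85 tip in jacket mm [ 1.18 -0.61 15.88] roterr deg(world) [ 0.04 -0.15  0.  ] F(j) [ 4.6 -1.1 -7.9] 0.0258 tcp [0.4834 0.1967 0.2584]
```

>>> {"fn": "apply_moves", "kwargs": {
  "delta_pos": [
    [0.11,-0.08,0.187],
    [0.086,-0.15,0.1],
    [0,0,0]
  ],
  "rotation": [
    [0,0,0],
    [0,0,0],
    [0,0,0]
  ],
  "claw": [-1,-1,-1]
}}

```text
time: 10.15
tcp_pos: [0.4854, 0.1944, 0.2614]
orientation: [0.485, 0.835, -0.131, 0.223]
ft_force: [-3.3, 4.2, -6.8]
finger_gap: 0.0258
grasp_force: 30.0
```

```bash
python3 -c "
from h import *
tipstate()"
```

```text
t 10.15 tip in jacket mm [1.300e-01 2.000e-02 2.005e+01] roterr deg(world) [ 0.06 -0.14 -0.  ] F(j) [ 3.3 -0.8 -8. ] 0.0258 tcp [0.4854 0.1944 0.2614]
```

>>> {"fn": "apply_moves", "kwargs": {
  "delta_pos": [
    [0.129,-0.226,0.15],
    [0.129,-0.226,0.15],
    [0.129,-0.226,0.15],
    [0.129,-0.226,0.15],
    [0,0,0]
  ],
  "rotation": [
    [0,0,0],
    [0,0,0],
    [0,0,0],
    [0,0,0],
    [0,0,0]
  ],
  "claw": [-1,-1,-1,-1,-1]
}}

```text
time: 10.65
tcp_pos: [0.4907, 0.1851, 0.2675]
orientation: [0.485, 0.835, -0.131, 0.223]
ft_force: [-2.6, 1.9, -6.6]
finger_gap: 0.0255
grasp_force: 30.0
```

```bash
python3 -c "
from h import *
tipstate()"
```

```text
t 10.65 tip in jacket mm [ 0.09 -0.05 32.38] roterr deg(world) [ 0.08 -0.13  0.01] F(j) [ 4.2 -1.3 -5.8] 0.0255 tcp [0.4907 0.1851 0.2675]
```

>>> {"fn": "apply_moves", "kwargs": {
  "delta_pos": [
    [0.129,-0.226,0.15],
    [0.129,-0.226,0.15],
    [0.129,-0.226,0.15],
    [0.129,-0.226,0.15],
    [0,0,0]
  ],
  "rotation": [
    [0,0,0],
    [0,0,0],
    [0,0,0],
    [0,0,0],
    [0,0,0]
  ],
  "claw": [-1,-1,-1,-1,-1]
}}

```text
time: 11.15
tcp_pos: [0.496, 0.176, 0.2737]
orientation: [0.485, 0.835, -0.131, 0.223]
ft_force: [-3.2, 1.3, -6.1]
finger_gap: 0.0261
grasp_force: 30.0
```

```bash
python3 -c "
from h import *
tipstate()
a=optics.camera('scene');b=optics.camera('top');cv2.imwrite('pics/s4.png',a);cv2.imwrite('pics/t4.png',b)
o=np.zeros((480,800,3),'uint8');o[:,:400]=cv2.resize(a[210:330,300:400],(400,480),interpolation=2);o[:,400:]=cv2.resize(b[150:270,300:400],(400,480),interpolation=2);cv2.imwrite('pics/c5.png',o)"
```

```text
t 11.15 tip in jacket mm [-0.1   0.07 44.67] roterr deg(world) [ 0.09 -0.11  0.01] F(j) [ 3.9 -2.2 -5.5] 0.0261 tcp [0.496  0.176  0.2737]
```

View pics/c5.png

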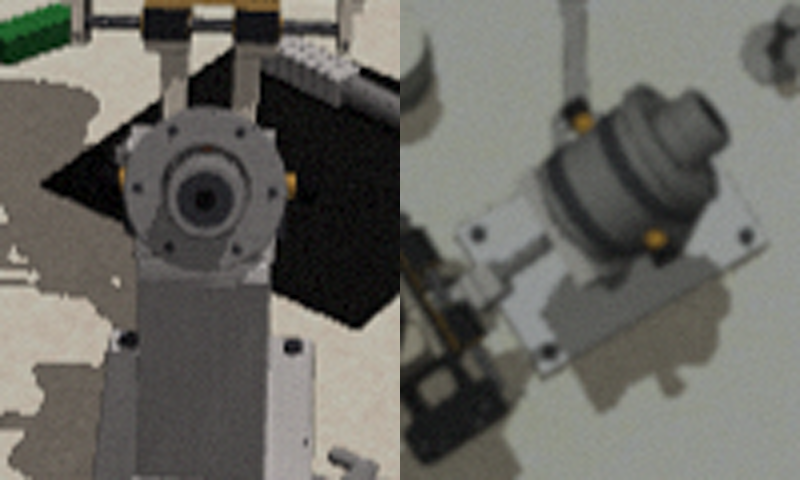

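The scene and top crops show the cell emerging cleanly, with its lid at scene crop (205,198). About 16 mm more to go.

>>> {"fn": "apply_moves", "kwargs": {
  "delta_pos": [
    [0.129,-0.226,0.15],
    [0.129,-0.226,0.15],
    [0.129,-0.226,0.15],
    [0.129,-0.226,0.15],
    [0.129,-0.226,0.15]
  ],
  "rotation": [
    [0,0,0],
    [0,0,0],
    [0,0,0],
    [0,0,0],
    [0,0,0]
  ],
  "claw": [-1,-1,-1,-1,-1]
}}

```text
time: 11.75
tcp_pos: [0.5021, 0.1653, 0.2809]
orientation: [0.485, 0.835, -0.131, 0.223]
ft_force: [-6.4, 9.5, -7.7]
finger_gap: 0.0258
grasp_force: 30.0
```

>>> {"fn": "apply_moves", "kwargs": {
  "delta_pos": [
    [0.06,-0.11,0.075],
    [0,0,0]
  ],
  "rotation": [
    [0,0,0],
    [0,0,0]
  ],
  "claw": [-1,-1]
}}

```text
time: 11.95
tcp_pos: [0.5029, 0.164, 0.2819]
orientation: [0.485, 0.835, -0.131, 0.223]
ft_force: [-5.2, 6.5, -6.8]
finger_gap: 0.026
grasp_force: 30.0
```

```bash
python3 -c "
from h import *
tipstate()
b=optics.camera('top');a=optics.camera('scene');cv2.imwrite('pics/t5.png',b);cv2.imwrite('pics/s5.png',a)
Cs=cam('scene');Ct=cam('top');m=np.array([.6225,-.038,.215])
for p in(0,27,35,42,50):print(p,proj(Cs,m+AX*p/1e3),proj(Ct,m+AX*p/1e3))
o=np.zeros((480,800,3),'uint8');o[:,:400]=cv2.resize(a[210:330,300:400],(400,480),interpolation=2);o[:,400:]=cv2.resize(b[150:270,300:400],(400,480),interpolation=2);cv2.imwrite('pics/c6.png',o)"
```

```text
t 11.95 tip in jacket mm [-0.13  0.22 60.66] roterr deg(world) [ 0.04 -0.12  0.  ] F(j) [  1.8  -1.4 -10.5] 0.026 tcp [0.5029 0.164  0.2819]
0 [350.91374704 257.13221055] [368.78400351 184.71518951]
27 [350.45790459 258.2103429 ] [377.17530596 178.7438089 ]
35 [350.31918512 258.53843421] [379.69210366 176.95281672]
42 [350.19639019 258.82886171] [381.90590248 175.37744324]
50 [350.05440643 259.16467353] [384.44932376 173.56750532]
```

View pics/c6.png

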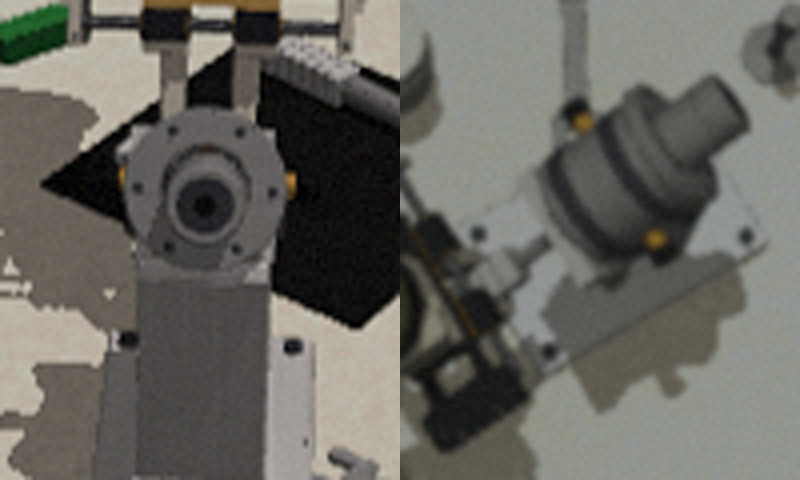

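The lid centre is at about top pixel (381.6,175.4), which matches 42 mm proud, so that is in range. Next I withdraw the rod and take it back to the mat.

>>> {"fn": "apply_moves", "kwargs": {
  "delta_pos": [
    [-0.43,0.75,-0.5],
    [-0.86,1.505,-1],
    [-0.86,1.505,-1],
    [-0.86,1.505,-1],
    [-0.86,1.505,-1]
  ],
  "rotation": [
    [0,0,0],
    [0,0,0],
    [0,0,0],
    [0,0,0],
    [0,0,0]
  ],
  "claw": [-1,-1,-1,-1,-1]
}}

```text
time: 12.55
tcp_pos: [0.465, 0.2319, 0.238]
orientation: [0.485, 0.835, -0.131, 0.225]
ft_force: [-0.1, 0.7, -2.3]
finger_gap: 0.0262
grasp_force: 30.0
```

>>> {"fn": "apply_moves", "kwargs": {
  "delta_pos": [
    [-0.86,1.505,-0.5],
    [0,0,2],
    [0,0,2.5],
    [0.2,0.5,2],
    [0.2,0.5,0.5]
  ],
  "rotation": [
    [0,0,0],
    [0,0,0],
    [6.52,3.71,0],
    [6.52,3.71,0],
    [6.52,3.71,0]
  ],
  "claw": [-1,-1,-1,-1,-1]
}}

```text
time: 13.05
tcp_pos: [0.4615, 0.2573, 0.3068]
orientation: [0.501, 0.863, -0.03, 0.057]
ft_force: [0.3, -0.6, -2.6]
finger_gap: 0.0259
grasp_force: 30.0
```

>>> {"fn": "apply_moves", "kwargs": {
  "delta_pos": [
    [0.3,0.5,0],
    [0.3,0.5,0],
    [0.3,0.5,0],
    [0.3,0.5,0],
    [0.3,0.5,0]
  ],
  "rotation": [
    [6.52,3.71,0],
    [0,0,7.45],
    [0,0,7.45],
    [0,0,7.45],
    [0,0,7.45]
  ],
  "claw": [-1,-1,-1,-1,-1]
}}

```text
time: 13.55
tcp_pos: [0.4758, 0.2813, 0.3032]
orientation: [0.261, 0.965, -0.001, 0.002]
ft_force: [0.9, -0.5, -1.3]
finger_gap: 0.026
grasp_force: 30.0
```

>>> {"fn": "apply_moves", "kwargs": {
  "delta_pos": [
    [0.3,0,0],
    [0,0,0],
    [0,0,0],
    [0,0,0],
    [0,0,0]
  ],
  "rotation": [
    [0,0,7.45],
    [0,0,7.45],
    [0,0,7.45],
    [0,0,7.45],
    [0,0,0]
  ],
  "claw": [-1,-1,-1,-1,-1]
}}

```text
time: 14.05
tcp_pos: [0.4786, 0.2812, 0.3031]
orientation: [0.005, 1.0, -0.001, 0.001]
ft_force: [-0.1, 0.2, -2.5]
finger_gap: 0.0255
grasp_force: 30.0
```

```bash
python3 -c "
from h import *
s=sensors.read_state();T=R.from_quat(s['orientation']).as_matrix();print(s['time'],s['tcp_pos'],T.round(4).tolist(),s['finger_gap'],s['joint_positions'].round(2))
Rt=R.from_euler('z',89.2-90,degrees=True).as_matrix()@np.diag([-1,1,-1]);print(np.degrees(R.from_matrix(Rt@T.T).as_rotvec()))
print((np.array([.4757,.2856,.192])-s['tcp_pos'])*100)"
```

```text
14.05 [0.47856752 0.28124642 0.30310507] [[-0.9999, 0.0104, 0.0029], [0.0104, 0.9999, -0.002], [-0.0029, -0.002, -1.0]] 0.025462367715119956 [ 0.44  0.08  1.73 -0.    1.33 -1.12]
[ 0.11614865  0.16630482 -0.20486266]
[ -0.28675168   0.43535837 -11.11050695]
```

>>> {"fn": "apply_moves", "kwargs": {
  "delta_pos": [
    [-0.15,0.2,-2],
    [-0.15,0.2,-3],
    [0,0,-3],
    [0,0,-1.5],
    [0,0,0]
  ],
  "rotation": [
    [0.1,0.15,-0.2],
    [0,0,0],
    [0,0,0],
    [0,0,0],
    [0,0,0]
  ],
  "claw": [-1,-1,-1,-1,-1]
}}

```text
time: 14.55
tcp_pos: [0.4742, 0.2847, 0.2053]
orientation: [0.009, 1.0, -0.001, -0.003]
ft_force: [-0.1, -0.7, -3.1]
finger_gap: 0.026
grasp_force: 30.0
```

>>> {"fn": "apply_moves", "kwargs": {
  "delta_pos": [
    [0,0,-0.5],
    [0,0,-0.4],
    [0,0,0]
  ],
  "rotation": [
    [0,0,0],
    [0,0,0],
    [0,0,0]
  ],
  "claw": [-1,-1,-1]
}}

```text
time: 14.85
tcp_pos: [0.4757, 0.2854, 0.1995]
orientation: [0.008, 1.0, 0.001, 0.0]
ft_force: [-0.1, -0.3, -2.0]
finger_gap: 0.0258
grasp_force: 30.0
```

>>> {"fn": "apply_moves", "kwargs": {
  "delta_pos": [
    [0,0,-0.3],
    [0,0,-0.2],
    [0,0,0]
  ],
  "rotation": [
    [0,0,0],
    [0,0,0],
    [0,0,0]
  ],
  "claw": [-1,-1,-1]
}}

```text
time: 15.15
tcp_pos: [0.4752, 0.2853, 0.1936]
orientation: [0.008, 1.0, 0.0, -0.001]
ft_force: [0.5, 0.7, -1.9]
finger_gap: 0.0258
grasp_force: 30.0
```

>>> {"fn": "apply_moves", "kwargs": {
  "delta_pos": [
    [0,0,-0.15],
    [0,0,0]
  ],
  "rotation": [
    [0,0,0],
    [0,0,0]
  ],
  "claw": [-1,-1]
}}

```text
time: 15.35
tcp_pos: [0.4753, 0.2853, 0.1921]
orientation: [0.008, 1.0, 0.0, -0.001]
ft_force: [-0.3, 0.1, -2.3]
finger_gap: 0.026
grasp_force: 30.0
```

>>> {"fn": "apply_moves", "kwargs": {
  "delta_pos": [
    [0,0,-0.08],
    [0,0,0]
  ],
  "rotation": [
    [0,0,0],
    [0,0,0]
  ],
  "claw": [-1,-1]
}}

```text
time: 15.55
tcp_pos: [0.4754, 0.2854, 0.1919]
orientation: [0.008, 1.0, 0.001, -0.0]
ft_force: [-2.0, 0.1, 1.3]
finger_gap: 0.0263
grasp_force: 30.0
```

>>> {"fn": "apply_moves", "kwargs": {
  "delta_pos": [
    [0,0,-0.05],
    [0,0,0]
  ],
  "rotation": [
    [0,0,0],
    [0,0,0]
  ],
  "claw": [-1,-1]
}}

```text
time: 15.75
tcp_pos: [0.4755, 0.2854, 0.1919]
orientation: [0.008, 1.0, 0.001, -0.0]
ft_force: [-2.9, -1.2, 6.8]
finger_gap: 0.0257
grasp_force: 30.0
```

Rod down on the mat with light contact. I'll release it and head for the cell.

>>> {"fn": "apply_moves", "kwargs": {
  "delta_pos": [
    [0,0,0],
    [0,0,0],
    [0,0,0],
    [0,0,0.5],
    [0,0,1.5]
  ],
  "rotation": [
    [0,0,0],
    [0,0,0],
    [0,0,0],
    [0,0,0],
    [0,0,0]
  ],
  "claw": [-0.2,0.1,0.2,0.2,0.2]
}}

```text
time: 16.25
tcp_pos: [0.4745, 0.2849, 0.21]
orientation: [0.008, 1.0, -0.0, -0.002]
ft_force: [-0.8, 1.2, 0.1]
finger_gap: 0.0552
grasp_force: 0.0
```

>>> {"fn": "apply_moves", "kwargs": {
  "delta_pos": [
    [0,0,3.5],
    [0,0,4],
    [0,0,4],
    [0.6,-1,2],
    [1,-2.5,1.8]
  ],
  "rotation": [
    [0,0,0],
    [0,0,0],
    [0,0,-7.45],
    [0,0,-7.45],
    [0,0,-7.45]
  ],
  "claw": [0.2,0.4,0.6,0.8,0.8]
}}

```text
time: 16.75
tcp_pos: [0.4912, 0.2513, 0.3679]
orientation: [0.203, 0.979, 0.002, 0.001]
ft_force: [0.1, -0.5, -0.8]
finger_gap: 0.0821
grasp_force: 0.0
```

>>> {"fn": "apply_moves", "kwargs": {
  "delta_pos": [
    [1,-2.5,1.8],
    [1,-2.5,1.8],
    [1,-2.5,1.8],
    [1,-2.5,1.8],
    [1,-2.5,1.8]
  ],
  "rotation": [
    [0,0,-7.45],
    [0,0,-7.45],
    [0,0,-7.45],
    [0,0,-7.45],
    [0,0,-7.45]
  ],
  "claw": [0.8,0.8,0.8,0.8,0.8]
}}

```text
time: 17.25
tcp_pos: [0.5412, 0.1242, 0.4563]
orientation: [0.506, 0.862, 0.001, 0.0]
ft_force: [0.2, -0.6, 0.7]
finger_gap: 0.0841
grasp_force: 0.0
```

>>> {"fn": "apply_moves", "kwargs": {
  "delta_pos": [
    [1,-2.5,1.5],
    [0.6,-2.5,1],
    [0,0,0],
    [0,0,0],
    [0,0,0]
  ],
  "rotation": [
    [-6.52,-3.71,0],
    [-6.52,-3.71,0],
    [-6.52,-3.71,0],
    [-6.52,-3.71,0],
    [0,0,0]
  ],
  "claw": [0.8,0.8,0.8,0.8,0.8]
}}

```text
time: 17.75
tcp_pos: [0.5566, 0.0759, 0.4799]
orientation: [0.486, 0.834, -0.129, 0.225]
ft_force: [0.4, -0.1, -0.4]
finger_gap: 0.0834
grasp_force: 0.0
```

```bash
cat >> h.py <<'E'
A=np.array([.5797,.0376,.165])
def cellstate(tz=.173):
    s=sensors.read_state(); T=R.from_quat(s['orientation']).as_matrix(); g=s['tcp_pos']+T@[0,0,tz]
    J=np.c_[XJ,YJ,AX]; Rt=np.c_[-AX,YJ,XJ]
    print('t',s['time'],'g in jacket mm',(J.T@(g-A)*1e3).round(2),'roterr',np.degrees(R.from_matrix(Rt@T.T).as_rotvec()).round(2),'F(j)',(J.T@s['ft_force']).round(1),round(s['finger_gap'],4),'tcp',s['tcp_pos'].round(4),s['joint_positions'].round(2))
    return s
E
python3 -c "
from h import *
s=cellstate();print((A+.119*AX-.293*XJ-s['tcp_pos'])*100)
b=optics.camera('top');cv2.imwrite('pics/t6.png',b)
g=b.max(2);sub=np.zeros_like(g); sub[203:290,212:296]=g[203:290,212:296]
n,l,st,c=cv2.connectedComponentsWithStats((sub>75).astype('uint8'))
print([(st[i].tolist(),c[i].round(1).tolist()) for i in range(1,n) if st[i,4]>40])"
```

```text
t 17.75 g in jacket mm [-122.03   -0.81  119.05] roterr [0.01 0.19 0.07] F(j) [0.5 0.3 0. ] 0.0834 tcp [0.5566 0.0759 0.4799] [ 0.21 -0.07  1.6  -0.5   1.45 -0.29]
[ 0.15997857 -0.05151929 -0.16346432]
[([234, 203, 30, 87, 856], [248.8, 245.9]), ([214, 215, 18, 61, 418], [222.8, 249.9])]
```

>>> {"fn": "apply_moves", "kwargs": {
  "delta_pos": [
    [0.81,-1.26,-2.6],
    [0.74,-1.3,-2.6],
    [0.74,-1.3,-2.6],
    [0.37,-0.65,-1.3],
    [0,0,0]
  ],
  "rotation": [
    [0,0,0],
    [0,0,0],
    [0,0,0],
    [0,0,0],
    [0,0,0]
  ],
  "claw": [0.8,0.8,0.8,0.8,0.8]
}}

```text
time: 18.3
tcp_pos: [0.5835, 0.0293, 0.3858]
orientation: [0.488, 0.835, -0.13, 0.221]
ft_force: [0.7, -0.2, 0.4]
finger_gap: 0.0835
grasp_force: 0.0
```

```bash
python3 -c "
from h import *
s=cellstate();W=optics.camera_info('wrist');im=optics.camera('wrist');cv2.imwrite('pics/w7.png',im);np.save('w7.npy',W,allow_pickle=True)"
```

```text
t 18.3 g in jacket mm [-13.67  -1.36 117.5 ] roterr [-0.21 -0.19  0.25] F(j) [-0.1  0.5  0.7] 0.0835 tcp [0.5835 0.0293 0.3858] [ 0.11  0.02  1.69 -0.5   1.26 -0.29]
```

View pics/w7.png

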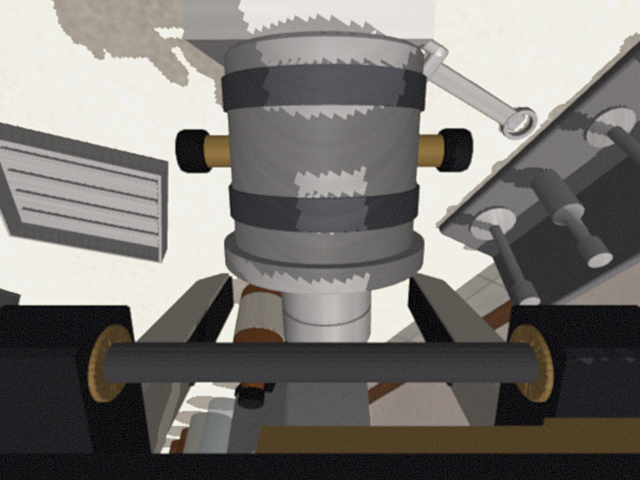

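The wrist view shows the cell (u 284–371) between the open fingers, just beyond the flange, with its centre about 3 mm to +y. I'll correct that, finish the approach and close.

>>> {"fn": "apply_moves", "kwargs": {
  "delta_pos": [
    [0.31,-0.29,-0.55],
    [0.31,-0.29,-0.56],
    [0,0,0],
    [0,0,0]
  ],
  "rotation": [
    [-0.1,-0.1,0.2],
    [0,0,0],
    [0,0,0],
    [0,0,0]
  ],
  "claw": [0.8,0.8,0.8,0.8]
}}

```text
time: 18.75
tcp_pos: [0.5901, 0.0246, 0.3771]
orientation: [0.485, 0.835, -0.129, 0.225]
ft_force: [0.5, 0.5, -0.4]
finger_gap: 0.0837
grasp_force: 0.0
```

```bash
python3 -c "
from h import *
s=cellstate()"
```

```text
t 18.75 g in jacket mm [ -2.45   3.23 120.53] roterr [-0.02  0.19 -0.08] F(j) [ 0.2  0.7 -0.4] 0.0837 tcp [0.5901 0.0246 0.3771] [ 0.1   0.03  1.69 -0.51  1.23 -0.29]
```

>>> {"fn": "apply_moves", "kwargs": {
  "delta_pos": [
    [-0.08,-0.16,-0.17],
    [0,0,0],
    [0,0,0],
    [0,0,0],
    [0,0,0]
  ],
  "rotation": [
    [0,0,0],
    [0,0,0],
    [0,0,0],
    [0,0,0],
    [0,0,0]
  ],
  "claw": [0.4,0.1,0,-0.05,-0.07]
}}

```text
time: 19.25
tcp_pos: [0.5893, 0.0228, 0.3753]
orientation: [0.485, 0.835, -0.129, 0.225]
ft_force: [-0.4, -0.5, 0.2]
finger_gap: 0.048
grasp_force: 0.0
```

```bash
python3 -c "
from h import *
s=cellstate();print(s['grasp_force'])"
```

```text
t 19.25 g in jacket mm [ -0.29   1.62 120.59] roterr [-0.02  0.19 -0.08] F(j) [-0.1 -0.6  0.3] 0.048 tcp [0.5893 0.0228 0.3753] [ 0.1   0.03  1.69 -0.51  1.23 -0.29]
0.0
```

>>> {"fn": "apply_moves", "kwargs": {
  "delta_pos": [
    [0,0,0],
    [0,0,0],
    [0,0,0],
    [0,0,0]
  ],
  "rotation": [
    [0,0,0],
    [0,0,0],
    [0,0,0],
    [0,0,0]
  ],
  "claw": [-0.2,-0.5,-1,-1]
}}

```text
time: 19.65
tcp_pos: [0.5892, 0.0228, 0.3751]
orientation: [0.485, 0.835, -0.129, 0.225]
ft_force: [-1.9, 0.3, 0.8]
finger_gap: 0.0434
grasp_force: 29.9
```

```bash
python3 -c "
from h import *
s=cellstate();print(s['grasp_force'])"
```

```text
t 19.65 g in jacket mm [ -0.19   1.46 120.43] roterr [-0.02  0.17 -0.07] F(j) [-1.3 -1.5 -0.7] 0.0434 tcp [0.5892 0.0228 0.3751] [ 0.1   0.03  1.69 -0.51  1.23 -0.29]
29.92673546075821
```

>>> {"fn": "apply_moves", "kwargs": {
  "delta_pos": [
    [0.086,-0.15,0.1],
    [0.129,-0.226,0.15],
    [0.129,-0.226,0.15],
    [0.129,-0.226,0.15],
    [0,0,0]
  ],
  "rotation": [
    [0,0,0],
    [0,0,0],
    [0,0,0],
    [0,0,0],
    [0,0,0]
  ],
  "claw": [-1,-1,-1,-1,-1]
}}

```text
time: 20.15
tcp_pos: [0.5934, 0.0154, 0.379]
orientation: [0.485, 0.836, -0.129, 0.223]
ft_force: [-3.1, 4.4, -3.2]
finger_gap: 0.0434
grasp_force: 29.9
```

```bash
python3 -c "
from h import *
s=cellstate();b=optics.camera('top');cv2.imwrite('pics/t8.png',b)"
```

```text
t 20.15 g in jacket mm [  0.72   1.26 129.19] roterr [-0.14 -0.01 -0.1 ] F(j) [ 0.1 -0.5 -6.2] 0.0434 tcp [0.5934 0.0154 0.379 ] [ 0.09  0.04  1.68 -0.5   1.23 -0.31]
```

>>> {"fn": "apply_moves", "kwargs": {
  "delta_pos": [
    [0.171,-0.301,0.2],
    [0.171,-0.301,0.2],
    [0.171,-0.301,0.2],
    [0.171,-0.301,0.2],
    [0,0,0]
  ],
  "rotation": [
    [0,0,0],
    [0,0,0],
    [0,0,0],
    [0,0,0],
    [0,0,0]
  ],
  "claw": [-1,-1,-1,-1,-1]
}}

```text
time: 20.7
tcp_pos: [0.601, 0.0022, 0.3883]
orientation: [0.485, 0.835, -0.129, 0.225]
ft_force: [0.4, -0.2, -3.7]
finger_gap: 0.0431
grasp_force: 29.9
```

```bash
python3 -c "
from h import *
s=cellstate()
W=optics.camera_info('wrist');im=optics.camera('wrist');cv2.imwrite('pics/w9.png',im);np.save('w9.npy',W,allow_pickle=True)"
```

```text
t 20.7 g in jacket mm [  0.24   1.45 147.66] roterr [-0.    0.16 -0.07] F(j) [ 3.4  0.2 -1.5] 0.0431 tcp [0.601  0.0022 0.3883] [ 0.06  0.04  1.66 -0.5   1.23 -0.34]
```

The cell is free of the pads and its weight (about 3.4 N) is on the wrist. I'll carry it out and towards the tray.

>>> {"fn": "apply_moves", "kwargs": {
  "delta_pos": [
    [0.43,-0.75,0.5],
    [0.6,-1.05,0.7],
    [0.6,-1.05,0.7],
    [0,-2,0.8],
    [-0.5,-2.5,0.5]
  ],
  "rotation": [
    [0,0,0],
    [0,0,0],
    [0,0,0],
    [0,0,0],
    [0,0,0]
  ],
  "claw": [-1,-1,-1,-1,-1]
}}

```text
time: 21.25
tcp_pos: [0.613, -0.0722, 0.4223]
orientation: [0.485, 0.835, -0.129, 0.226]
ft_force: [-0.1, 0.2, -3.9]
finger_gap: 0.0434
grasp_force: 29.9
```

>>> {"fn": "apply_moves", "kwargs": {
  "delta_pos": [
    [-1,-3,0.5],
    [-1,-3,0.5],
    [-1,-3,0],
    [-1,-2.5,0],
    [-1,-2,0]
  ],
  "rotation": [
    [0,0,0],
    [5,2.85,0],
    [5,2.85,0],
    [5,2.85,0],
    [5,2.85,0]
  ],
  "claw": [-1,-1,-1,-1,-1]
}}

```text
time: 21.75
tcp_pos: [0.5616, -0.2088, 0.4322]
orientation: [0.502, 0.863, -0.029, 0.054]
ft_force: [0.2, 0.1, -4.8]
finger_gap: 0.0432
grasp_force: 29.9
```

```bash
python3 -c "
from h import *
s=cellstate();print(s['ft_force'],s['grasp_force'])"
```

```text
t 21.75 g in jacket mm [  30.38 -136.76  243.62] roterr [-2.014e+01 -1.115e+01 -1.000e-02] F(j) [ 4.1  0.2 -2.4] 0.0432 tcp [ 0.5616 -0.2088  0.4322] [-0.42  0.07  1.51 -0.07  1.47 -0.93]
[ 0.15469137  0.09482046 -4.76606513] 29.932374358177185
```

>>> {"fn": "apply_moves", "kwargs": {
  "delta_pos": [
    [0,-0.5,0],
    [-0.9,-0.5,0],
    [-0.9,-0.5,0],
    [-0.9,-0.5,0],
    [-0.9,-0.5,0]
  ],
  "rotation": [
    [6,3.45,0],
    [0,0,-7.6],
    [0,0,-7.6],
    [0,0,-7.6],
    [0,0,-7.6]
  ],
  "claw": [-1,-1,-1,-1,-1]
}}

```text
time: 22.25
tcp_pos: [0.5259, -0.2328, 0.4316]
orientation: [0.714, 0.7, -0.0, 0.003]
ft_force: [0.5, 0.5, -4.1]
finger_gap: 0.0436
grasp_force: 29.9
```

>>> {"fn": "apply_moves", "kwargs": {
  "delta_pos": [
    [-0.9,-0.5,-0.5],
    [-0.9,-0.5,-1],
    [-0.9,-0.5,-1],
    [-0.9,-0.5,-1],
    [-0.9,-0.5,-1]
  ],
  "rotation": [
    [0,0,-7.6],
    [0,0,-7.6],
    [0,0,-7.6],
    [0,0,-7.6],
    [0,0,-7.6]
  ],
  "claw": [-1,-1,-1,-1,-1]
}}

```text
time: 22.75
tcp_pos: [0.4808, -0.2576, 0.3864]
orientation: [0.903, 0.43, -0.0, 0.003]
ft_force: [0.4, -0.3, -2.7]
finger_gap: 0.0436
grasp_force: 29.9
```

>>> {"fn": "apply_moves", "kwargs": {
  "delta_pos": [
    [-0.9,-0.5,-1],
    [-0.9,-0.5,-1],
    [-0.9,-0.5,-1],
    [-0.9,-0.5,-1],
    [0,0,0]
  ],
  "rotation": [
    [0,0,-7.6],
    [0,0,-7.6],
    [0,0,-7.6],
    [0,0,-7.6],
    [0,0,-7.6]
  ],
  "claw": [-1,-1,-1,-1,-1]
}}

```text
time: 23.25
tcp_pos: [0.4439, -0.2776, 0.3449]
orientation: [0.994, 0.112, -0.002, 0.002]
ft_force: [0.5, 0.5, -4.0]
finger_gap: 0.0433
grasp_force: 29.9
```

>>> {"fn": "apply_moves", "kwargs": {
  "delta_pos": [
    [0,0,0],
    [0,0,0]
  ],
  "rotation": [
    [0,0,0],
    [0,0,0]
  ],
  "claw": [-1,-1]
}}

```text
time: 23.45
tcp_pos: [0.4453, -0.2769, 0.3466]
orientation: [0.993, 0.117, -0.0, 0.002]
ft_force: [0.8, 0.6, -4.4]
finger_gap: 0.0436
grasp_force: 29.9
```

```bash
python3 -c "
from h import *
s=sensors.read_state();W=optics.camera_info('wrist');im=optics.camera('wrist');cv2.imwrite('pics/w10.png',im);np.save('w10.npy',W,allow_pickle=True)
T=R.from_quat(s['orientation']).as_matrix();print(s['time'],s['tcp_pos'],T.round(4).tolist(),s['finger_gap'],s['joint_positions'].round(2))
C=cam('',W)
for p in [(.5238,-.1907,.026),(.5616,-.3338,.026),(.3863,-.3714,.026),(.3502,-.2306,.026),(.4555,-.2816,.008)]:print(proj(C,p))"
```

```text
23.45 [ 0.44531349 -0.27692227  0.34662038] [[0.9726, 0.2323, -0.0004], [0.2323, -0.9726, -0.0043], [-0.0014, 0.0041, -1.0]] 0.04357874522648068 [-0.65 -0.04  1.77 -0.    1.41  0.68]
[231.03549476 100.08985753]
[426.92070321  95.2838953 ]
[406.89480026 311.53050448]
[241.94089271 314.33501223]
[326.05194273 209.21083562]
```

View pics/w10.png

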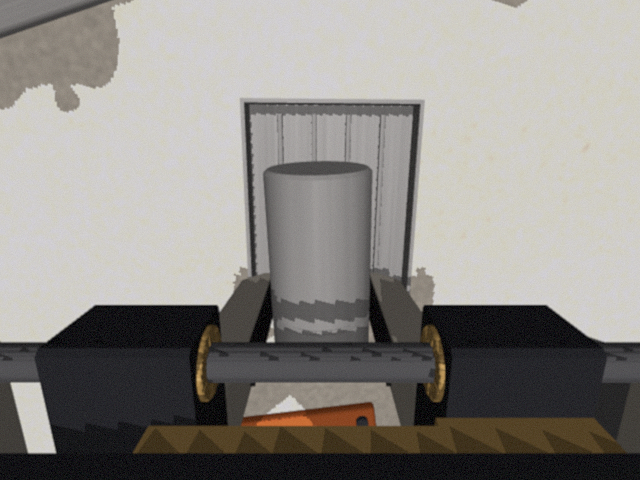

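The wrist view shows the cell held straight, with its foot rim at u 264–372, v ~165. The tray's far rim corners are at (241,99) and (424,101), and its ribs run parallel to the cell. That was one picture over the ten allowed, so I'll use numbers only from here.

Run:
```python
from h import *
C=cam('',np.load('w10.npy',allow_pickle=True).item()); s=sensors.read_state();T=R.from_quat(s['orientation']).as_matrix();p=s['tcp_pos']
a,b=onz(C,(241,99),.026),onz(C,(424,101),.026); l,r=onz(C,(248,250),.026),onz(C,(413.5,250),.026)
h=lambda v:np.degrees(np.arctan2(v[1],v[0]))
print(a,b,np.linalg.norm(a-b),'head far edge',h(b-a)+90,'sides',h(a-l),h(b-r),np.linalg.norm(l-r))
th=np.radians(h(b-a)+90); d=np.array([np.cos(th),np.sin(th),0]); tc=(a+b)/2-.085*d; print('tray centre',tc)
print('tool x heading',h(T[:,0]))
# cell end: foot upper rim ~ v163 at height TCP-.173+.022
zc=p[2]-.173; print('foot rim', (T.T@(onz(C,(318,163),zc+.022)-p)), 'side mids',(T.T@(onz(C,(318,250),zc)-p)), 'width chk', [ (T.T@(onz(C,(u,172),zc)-p))[1] for u in(264,372)])
print('tgt', tc-.0194*d)
```

```text
[ 0.5263181  -0.19787767  0.026     ] [ 0.55719123 -0.33289008  0.026     ] 0.13849729873318947 head far edge 12.880302136639472 sides 13.071563927307771 13.354119317496853 0.13908196067254777
tray centre [ 0.45889345 -0.28433165  0.026     ]
tool x heading 13.436240241300645
foot rim [ 0.06261201 -0.00015877  0.15091089] side mids [ 0.02434249 -0.00032131  0.17296534] width chk [np.float64(-0.022084057810078123), np.float64(0.021561773266986065)]
tgt [ 0.43998159 -0.2886562   0.026     ]
```

>>> {"fn": "apply_moves", "kwargs": {
  "delta_pos": [
    [-0.34,-0.6,-2],
    [-0.34,-0.6,-3],
    [0,0,-3],
    [0,0,-2],
    [0,0,-1]
  ],
  "rotation": [
    [0,0,-0.4],
    [0,0,0],
    [0,0,0],
    [0,0,0],
    [0,0,0]
  ],
  "claw": [-1,-1,-1,-1,-1]
}}

```text
time: 24.0
tcp_pos: [0.4379, -0.2877, 0.2338]
orientation: [0.994, 0.113, -0.002, 0.0]
ft_force: [0.2, 0.4, -2.7]
finger_gap: 0.0431
grasp_force: 29.9
```

>>> {"fn": "apply_moves", "kwargs": {
  "delta_pos": [
    [0,0,-0.5],
    [0,0,0],
    [0,0,0]
  ],
  "rotation": [
    [0,0,0],
    [0,0,0],
    [0,0,0]
  ],
  "claw": [-1,-1,-1]
}}

```text
time: 24.3
tcp_pos: [0.439, -0.2885, 0.2321]
orientation: [0.994, 0.112, -0.0, 0.002]
ft_force: [1.3, -0.5, -3.5]
finger_gap: 0.0435
grasp_force: 29.9
```

Run:
```python
from h import *
s=sensors.read_state();T=R.from_quat(s['orientation']).as_matrix();print(s['tcp_pos'],s['ft_force'],T.round(4).tolist())
d=np.array([.9744,.2250,0]);e=np.array([-.225,.9744,0]);c=s['tcp_pos']+T@[.0205,0,.173];print('cell c',c,'along/lateral off',[float((c-[.4589,-.2843,0])@v) for v in(d,e)])
```

```text
[ 0.43900003 -0.28845364  0.23207196] [ 1.31419131 -0.53221524 -3.47009367] [[0.9749, 0.2228, -0.0001], [0.2228, -0.9748, -0.0043], [-0.001, 0.0042, -1.0]]
cell c [ 0.45897445 -0.28463612  0.0590526 ] along/lateral off [-3.0807781653067776e-06, -0.00034427038092065367]
```

Well centred. I'll lower it the last 32 mm in shrinking steps.

>>> {"fn": "apply_moves", "kwargs": {
  "delta_pos": [
    [0,0,-1],
    [0,0,-0.8],
    [0,0,-0.5],
    [0,0,-0.3],
    [0,0,0]
  ],
  "rotation": [
    [0,0,0],
    [0,0,0],
    [0,0,0],
    [0,0,0],
    [0,0,0]
  ],
  "claw": [-1,-1,-1,-1,-1]
}}

```text
time: 24.8
tcp_pos: [0.4382, -0.2878, 0.204]
orientation: [0.994, 0.112, -0.001, 0.001]
ft_force: [-0.9, 0.8, -2.5]
finger_gap: 0.0435
grasp_force: 29.9
```

>>> {"fn": "apply_moves", "kwargs": {
  "delta_pos": [
    [0,0,-0.15],
    [0,0,-0.1],
    [0,0,0]
  ],
  "rotation": [
    [0,0,0],
    [0,0,0],
    [0,0,0]
  ],
  "claw": [-1,-1,-1]
}}

```text
time: 25.1
tcp_pos: [0.4388, -0.2881, 0.203]
orientation: [0.994, 0.112, -0.001, 0.002]
ft_force: [1.0, 3.2, 3.3]
finger_gap: 0.0433
grasp_force: 30.0
```

>>> {"fn": "apply_moves", "kwargs": {
  "delta_pos": [
    [-0.025,0.1,0],
    [0,0,0]
  ],
  "rotation": [
    [0,0,0],
    [0,0,0]
  ],
  "claw": [-1,-1]
}}

```text
time: 25.3
tcp_pos: [0.4385, -0.2873, 0.2028]
orientation: [0.994, 0.112, -0.0, 0.002]
ft_force: [0.7, -0.3, 3.1]
finger_gap: 0.0432
grasp_force: 30.0
```

>>> {"fn": "apply_moves", "kwargs": {
  "delta_pos": [
    [0,0,-0.1],
    [0,0,0]
  ],
  "rotation": [
    [0,0,0],
    [0,0,0]
  ],
  "claw": [-1,-1]
}}

```text
time: 25.5
tcp_pos: [0.4387, -0.2875, 0.2025]
orientation: [0.994, 0.112, -0.0, 0.002]
ft_force: [-1.6, 1.9, 8.8]
finger_gap: 0.0432
grasp_force: 30.0
```

Run:
```python
from h import *
s=sensors.read_state();T=R.from_quat(s['orientation']).as_matrix();print(s['tcp_pos'],s['ft_force'],s['wrist_torque'],T.round(4).tolist())
im=optics.camera('wrist');cv2.imwrite('pics/w11.png',im);np.save('w11.npy',optics.camera_info('wrist'),allow_pickle=True)
for v in (40,60,80,110):
    g=im[v].mean(1); print(v,[int(x) for x in g[200:450:4]])
```

```text
[ 0.43871572 -0.28746741  0.20248776] [-1.59118543  1.92229869  8.80167947] [0.28263283 0.50629797 0.03023827] [[0.975, 0.2222, -0.0001], [0.2222, -0.975, -0.0042], [-0.001, 0.0041, -1.0]]
40 [217, 219, 220, 218, 218, 219, 216, 218, 220, 218, 220, 218, 218, 215, 216, 209, 214, 214, 212, 215, 213, 217, 214, 216, 217, 216, 215, 219, 215, 216, 214, 216, 217, 215, 216, 215, 217, 213, 215, 212, 218, 214, 211, 211, 214, 210, 211, 213, 210, 215, 210, 202, 203, 203, 205, 203, 200, 201, 201, 198, 197, 201, 197]
60 [130, 92, 93, 98, 117, 102, 93, 93, 103, 144, 92, 97, 96, 118, 133, 92, 94, 106, 142, 88, 90, 98, 141, 128, 104, 103, 122, 106, 104, 109, 123, 152, 102, 105, 107, 124, 118, 101, 102, 123, 153, 99, 97, 100, 130, 140, 107, 103, 117, 156, 98, 100, 106, 132, 117, 97, 102, 122, 106, 109, 104, 120, 150]
80 [182, 186, 182, 153, 148, 166, 187, 66, 152, 187, 192, 192, 161, 125, 197, 194, 180, 145, 187, 190, 191, 146, 179, 141, 197, 181, 191, 190, 203, 199, 162, 199, 198, 195, 164, 191, 205, 150, 178, 118, 193, 198, 183, 153, 186, 196, 197, 178, 126, 192, 193, 187, 142, 140, 183, 157, 152, 185, 192, 188, 172, 184, 186]
110 [180, 181, 181, 184, 184, 181, 174, 139, 186, 190, 189, 192, 195, 190, 194, 194, 193, 192, 191, 186, 194, 150, 177, 117, 192, 190, 191, 185, 199, 200, 199, 199, 198, 201, 194, 197, 194, 165, 178, 190, 194, 192, 186, 190, 193, 196, 188, 185, 189, 191, 186, 188, 100, 186, 169, 188, 189, 183, 188, 181, 184, 183, 180]
```

>>> {"fn": "apply_moves", "kwargs": {
  "delta_pos": [
    [0,0,0.08],
    [0,0,0]
  ],
  "rotation": [
    [0,0,0],
    [0,0,0]
  ],
  "claw": [-1,-1]
}}

```text
time: 25.75
tcp_pos: [0.4386, -0.2874, 0.2027]
orientation: [0.994, 0.112, -0.0, 0.002]
ft_force: [1.1, -0.3, 5.4]
finger_gap: 0.0434
grasp_force: 30.0
```

>>> {"fn": "apply_moves", "kwargs": {
  "delta_pos": [
    [0,0,0],
    [0,0,0],
    [0,0,0],
    [0,0,0],
    [0,0,0]
  ],
  "rotation": [
    [0,0,0],
    [0,0,0],
    [0,0,0],
    [0,0,0],
    [0,0,0]
  ],
  "claw": [-0.06,-0.04,0.05,0.2,0.3]
}}

```text
time: 26.25
tcp_pos: [0.4378, -0.2868, 0.2014]
orientation: [0.994, 0.112, -0.002, 0.001]
ft_force: [0.7, 0.1, 0.4]
finger_gap: 0.0582
grasp_force: 0.0
```

Run:
```python
from h import *
s=sensors.read_state();print(s['tcp_pos'],s['ft_force'],s['finger_gap'])
im=optics.camera('wrist');cv2.imwrite('pics/w12.png',im);a=cv2.imread('pics/w11.png');
d=cv2.absdiff(a,im).max(2)[:300]; print(d.mean(), [cv2.boundingRect((d>60).astype('uint8'))])
```

```text
[ 0.43776165 -0.28677567  0.20137051] [0.71843848 0.12021225 0.38018399] 0.05819967909324669
12.00484375 [(138, 37, 372, 263)]
```

>>> {"fn": "apply_moves", "kwargs": {
  "delta_pos": [
    [0,0,0.5],
    [0,0,1.5],
    [0,0,3],
    [0,0,4],
    [0,0,4]
  ],
  "rotation": [
    [0,0,0],
    [0,0,0],
    [0,0,0],
    [0,0,0],
    [0,0,0]
  ],
  "claw": [0.3,0.3,0.3,0.3,0.3]
}}

```text
time: 26.8
tcp_pos: [0.4378, -0.2868, 0.3344]
orientation: [0.994, 0.112, -0.001, 0.001]
ft_force: [0.9, -0.4, 1.0]
finger_gap: 0.0602
grasp_force: 0.0
```

>>> {"fn": "apply_moves", "kwargs": {
  "delta_pos": [
    [-2,1,2],
    [-3,1,1],
    [-3,1,0],
    [0,0,0],
    [0,0,0]
  ],
  "rotation": [
    [0,0,0],
    [0,0,0],
    [0,0,0],
    [0,0,0],
    [0,0,0]
  ],
  "claw": [0.3,0.3,0.3,0.3,0.3]
}}

```text
time: 27.3
tcp_pos: [0.3579, -0.257, 0.3634]
orientation: [0.994, 0.111, -0.0, 0.002]
ft_force: [0.3, 0.2, -0.6]
finger_gap: 0.0602
grasp_force: 0.0
```

Run:
```python
from h import *
s=sensors.read_state();print(s['time'],s['tcp_pos'],s['ft_force'])
W=optics.camera_info('wrist');im=optics.camera('wrist');C=cam('',W);cv2.imwrite('pics/w13.png',im)
t0=np.array([.4589,-.2843,0]);d=np.array([.9744,.2250,0]);e=np.array([-.225,.9744,0])
# rectify tray plane z=.03: 0.5 mm/px, x right=d, y up=e
q=[t0+a*d*.1+b*e*.09+[0,0,.035] for a,b in((-1,1),(1,1),(1,-1),(-1,-1))]
M=cv2.getPerspectiveTransform(np.float32([proj(C,p) for p in q]),np.float32([(0,0),(400,0),(400,360),(0,360)]))
r=cv2.warpPerspective(im,M,(400,360)).mean(2)
for y in range(40,330,16): print(y,[int(v) for v in r[y,20:390:12]])
n=optics.camera('top');cv2.imwrite('pics/t13.png',n);a=cv2.imread('pics/top0.png')
df=cv2.absdiff(n,a).max(2)>50
for nm,(u0,u1,v0,v1) in dict(mat=(206,301,199,292),tray=(410,485,218,295),cradle=(310,400,165,245),right=(385,500,140,190)).items(): print(nm,df[v0:v1,u0:u1].sum(),cv2.boundingRect(df[v0:v1,u0:u1].astype('uint8')))
g=n.max(2);sub=np.zeros_like(g); sub[203:288,213:296]=g[203:288,213:296]
k,l,st,c=cv2.connectedComponentsWithStats((sub>75).astype('uint8'))
print([(st[i].tolist(),c[i].round(1).tolist()) for i in range(1,k) if st[i,4]>40])
```

```text
27.3 [ 0.35794259 -0.25701327  0.3634122 ] [ 0.3039043   0.16023996 -0.58505786]
40 [190, 193, 178, 176, 175, 176, 179, 178, 178, 176, 179, 179, 178, 181, 181, 180, 176, 179, 180, 184, 177, 176, 180, 184, 183, 180, 180, 184, 0, 0, 0]
56 [188, 124, 79, 146, 148, 151, 150, 151, 152, 153, 152, 153, 157, 154, 157, 159, 158, 158, 159, 157, 159, 157, 158, 156, 156, 158, 126, 95, 0, 0, 0]
72 [193, 160, 78, 146, 146, 147, 145, 147, 148, 147, 147, 146, 147, 150, 147, 149, 148, 147, 149, 147, 150, 149, 150, 149, 148, 150, 124, 89, 0, 0, 0]
88 [190, 149, 75, 150, 149, 145, 145, 144, 142, 145, 147, 144, 150, 148, 151, 148, 148, 153, 154, 150, 155, 156, 153, 155, 155, 152, 139, 97, 0, 0, 0]
104 [190, 141, 78, 144, 146, 147, 148, 148, 149, 148, 149, 150, 150, 150, 151, 153, 154, 154, 153, 151, 154, 153, 153, 154, 152, 152, 154, 94, 0, 0, 0]
120 [193, 137, 77, 143, 144, 145, 144, 149, 146, 145, 147, 150, 151, 150, 152, 152, 155, 154, 156, 153, 156, 154, 157, 160, 158, 157, 163, 96, 0, 0, 0]
136 [193, 131, 73, 145, 147, 147, 149, 111, 81, 66, 67, 71, 72, 71, 68, 69, 66, 64, 66, 65, 67, 77, 153, 151,
[... 1335 characters left out ...]
143, 141, 142, 144, 142, 128, 89, 0, 0, 0]
296 [188, 177, 71, 45, 43, 39, 42, 45, 45, 41, 41, 44, 45, 43, 44, 44, 46, 44, 45, 46, 42, 43, 44, 45, 43, 40, 45, 43, 0, 0, 0]
312 [192, 191, 160, 160, 158, 161, 159, 157, 160, 158, 160, 157, 158, 161, 155, 156, 155, 161, 156, 157, 160, 159, 159, 159, 157, 159, 160, 159, 0, 0, 0]
328 [189, 194, 193, 190, 191, 192, 185, 189, 193, 189, 189, 187, 188, 191, 190, 191, 190, 188, 192, 189, 189, 189, 190, 188, 186, 189, 190, 189, 0, 0, 0]
mat 0 (0, 0, 0, 0)
tray 1094 (21, 28, 54, 49)
cradle 10 (57, 20, 4, 5)
right 0 (0, 0, 0, 0)
[([248, 210, 10, 61, 358], [252.7, 249.1]), ([214, 215, 18, 61, 423], [222.8, 249.8]), ([275, 238, 11, 41, 295], [280.4, 261.7])]
```

```bash
python3 -c "
from rig import hand_in
print(hand_in())"
```

```text
the job is handed in; nothing more can be done
None
```

The job is handed in at about 27 s: the cell was pushed to about 42 mm proud, the rod is back in its place on the mat, and the cell lies on its side centred in the ribbed tray with nothing else moved, but I viewed 11 pictures, one over the limit of 10.

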